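# Level the sorting stage with crank and foot knob

### The arm

A 6-joint arm with a two-finger parallel gripper is mounted at the origin on the work surface. World frame = base frame: x ahead of the robot, y to its left, z up, the work surface at z = 0. Lengths are in mm, angles in rad, forces in N, time in s.
With the tool pointing down it reaches from about 275 to 750 mm from the base axis. Payload 10.2 kg.
Tool frame: the origin (TCP) lies between the finger pads; the fingertips stand 17 mm ahead of it and the grasp point (between the pads) lies 2 mm behind it; y points along the fingers, x is the direction in which the jaws open and shut, and the axes are right-handed (so a half turn about y gives the same grasp; the last joint's range is limited). The gripper opens to 85 mm and grips with 20 to 120 N. Pads are 22 mm wide; open, the fingers measure 114 mm over their backs; the gripper's body (76 mm by 85 mm) begins 54 mm behind the grasp point. The pads swing forward as they close: fully open they stand 13 mm farther back than shut.
Start: joints at [-1.381, 0.313, 1.498, -0, 1.331, -0.223], TCP at [210.605, -480.912, 216.394] pointing down, gripper open.
Joint ranges: [-2.94, 2.94], [-0.97, 2.17], [0.19, 2.56], [-1.23, 4.37], [0.02, 3.11], [-2.88, 2.88]. Speed limits (rad/s): [2.39, 2.39, 3.01, 3.14, 3.14, 3.14].

### API

Orientations are given as a unit quaternion [w, x, y, z].
In Python, from rig import ctrl gives the robot as it stands.
- The arm moves only by the tool jog_arm, never from a script. Its argument "targets" is a list of rows, each an object with "offset": the shift along the tool's x, y, z in m, a list of three; "yaw": the turn about the tool's y in rad. In form: [{"offset": [dx, dy, dz], "yaw": yaw}, ...]. A call has 1 to 12 rows; each row is the pose to reach, as a shift and turn from the pose measured when the call began, along the tool's axes at that moment; what a row does not reach only later rows make up. A row lasts 1/12 s, in which the tool goes at most 41.7 mm and 7.16 degrees, less where a joint would pass 70% of its speed; a pose out of reach is approached as far as the arm can. A call with a gripper value outside its range is refused whole. "fingers" is the finger opening in m, from 0 to 0.0854, set as the call begins (left out, the last holds). The fingers move at their own pace and stop on an object; "grip_force" is the grip in N (left out, the last holds). Time passes only in rows, so rows that repeat a pose let the fingers close. It gives the time, the measured TCP pose, the force and the opening at its end, in the units of the state.
- ctrl.sense(): the state, without advancing time (a new reading comes with each control period).
- ctrl.capture(name): name is "scene" or "top" or "wrist"; returns a dict with "img" (400x640x3 uint8, red, green, blue), "intrinsics" (3x3 intrinsics, pixels), "k1" (the pictures are not rectified: a ray, as slopes to the right and down, at radius r is drawn at 1 + k1 r^2 times it, then the intrinsics apply), "T" (4x4, takes a point from camera to world coordinates); the wrist camera has in their place "mount" (4x4, takes a point from camera to tool coordinates, whose origin is the TCP and whose axes are the tool frame's). Camera axes: x right, y up, looking along -z (the intrinsics and any distortion apply to the point x, -y, -z); pixel columns grow to the right and rows downward; lengths in mm; the calibration is good to about 2 mm. A picture is of the moment at which its call begins: read the wrist's pose just before it. There is no depth.
- ctrl.finish_job(): hands the job in, once; it reports no verdict.
Trained networks look in the newest picture that a camera, given by its name, has taken for a name from the list of things; names that differ only in an ending like _2 or _b are one class to them, and where a whole thing is asked for, a point or a joint stands for the part that bears it (a point fixed in the world has none). Each returns a list of dicts, best first, with "score" (0 to 1); they miss things now and then, are a little off and sometimes report something else, mostly with a low value. They report only what shows in the picture. A call takes as long as a camera call. They do not tell look-alikes from the thing itself.
- ctrl.boxes_of(camera, target): "box" ([left, top, right, bottom] in pixels, round what is visible of it).
- ctrl.regions_of(camera, target): "region" (400x640 bool, what is visible of it) and "box" ([left, top, right, bottom] in pixels, round what is visible of it).
The state is a dict: "time_s": time; "joints": joint angles; "dq": joint speeds; "tau": joint torques, N m; "eef_pos": TCP position; "ee_rot": TCP orientation; "force": force on the tool from outside, world axes, zero at the start; "wrist_torque": the same for the moment, N m; "grip_width": opening from 0.0 (shut) to 1.0 (fully open).
Only numpy, scipy, OpenCV 4.12 (cv2) and the standard library are available. Lean on these libraries where they do the work, as an engineer would, in place of code of your own. Each camera call takes 0.05 s, during which the arm holds its last target.

### The job

Level the specimen stage on the lab bench: put the loose hand crank fully home over the square end of the screw beside the stage and wind it until the plate no longer slopes along that direction, and turn the round black foot knob until it no longer slopes along the other. The plate must finish level both ways with the crank left seated on the screw, and the jar, beaker and dish must be left standing where they are.

Things in the scene. Friction and masses are not known exactly. Their poses are not given: they have to be found in the camera images.
- stage: Fixed grey base of the levelling stage; origin on the bench under the plate's pivot (40 mm up). At yaw 0 its x points away from the robot, y to the robot's left. Crank screw at (0, -170) mm, foot knob at (125, 0) mm in this frame. Two fixed steel index posts at (60, -124) and (104, 75) mm have tops 58 mm above the bench, flush with the plate's upper face when it is level.
- plate_top (a point): Middle of the upper face of the tilting aluminium plate (180 mm along x, 220 mm along y, 8 mm thick), 18 mm above its pivot; z is the plate's normal, x and y parallel the stage's when level. A grey compartment tray 150 x 190 mm, 20 mm high, is fixed on it (rim 78 mm above the bench when level).
- stage_roll (a joint): Slope of the plate along the stage's y, rad: 0 level, positive = crank-screw side (-y) high, negative = that side low (starts low, -0.065 to -0.10). Only the crank screw moves it: turning it clockwise seen from above raises that side by 0.010 rad per rad turned (0.063 per full turn), counter-clockwise lowers it. It stays where it is left.
- stage_pitch (a joint): Slope of the plate along the stage's x, rad: 0 level, positive = foot-knob side (+x) high (starts high, 0.03 to 0.06). Only the foot knob moves it: turning it counter-clockwise seen from above lowers that side by 0.030 rad per rad turned, clockwise raises it. It stays where it is left.
- crank_seat (a point): Point on the crank screw's upright axis, 15 mm above its round collar (44 mm wide, top 95 mm above the bench): the hub centre lies here when the crank is fully home, resting on the collar. On the collar stands a steel square 14 mm wide, 26 mm tall, its top 9 mm tapering to 8 mm. x, y are square to its faces and turn with it. It takes 0.1 N m to turn.
- crank_hub (a point): Centre of the loose crank's steel hub, half-way up: block 36 x 36 x 30 mm tall with a 17 mm square through hole along z (1.5 mm play each side, 3 mm chamfer below; fits the screw in any of four yaws). From its foot a flat arm, 22 mm wide and 10 mm thick, runs along +x to the handle. About 0.3 kg; starts standing on the bench, handle up.
- crank_handle (a point): On the axis of the crank's upright round black handle (18 mm diameter, standing on the arm 65 mm from the hub axis, its top 72 mm above the hub's underside); this point lies 52 mm above the hub's underside, in the middle of the grip. The handle is a sleeve that spins freely on its pin, so it can be held firmly while winding.
- knob_grip (a point): On the axis of the ribbed round black foot knob (44 mm diameter, 30 mm tall; underside 90 mm and top 120 mm above the bench), 20 mm above its underside. The knob rides on the frame under the plate, so it leans with stage_roll (at most 0.10 rad, upright when that is 0). z is its axis. It takes 0.1 N m to turn and its underside clears the level tray's rim by 12 mm.
- jar: Bystander: lidded sample jar, 68 mm diameter, 85 mm tall; origin at the centre of its underside. It stands on one side of the stage, the crank on the other, and the two may be swapped.
- beaker: Bystander: white plastic cup, 80 mm across the rim, 100 mm tall; origin at the centre of its underside.
- dish: Bystander: glass dish, 100 mm across, 35 mm tall; origin at the centre of its underside.
There are look-alikes about, which are no part of the job. What is shaped like the part that bears crank_hub but green is not meant.

How it is judged:
By the outcome, as a careful person would: the job done as asked, in the order asked, and still so for the second after the job is handed in, with the robot touching nothing.
It also fails if it takes over 72 s, if anything falls off the work surface, if the arm or the gripper's body presses on something with over 40 N, if the wrist force passes 120 N, or if a joint passes its speed limit or range.

## Working session

There is one attempt and no reset: what is moved stays moved. The work goes in short steps, Python scripts to look and compute and a tool call to move; the robot and the scene stay as the last step left them, time stands still between calls to the robot, and variables do not carry over. Pictures are saved under pics/ and viewed, and the job is handed in when it is done.

Besides the shell and the picture viewer there is one more tool, called after "Call:" as name(argument=value, ...) on one line, values as JSON. jog_arm: Moves the arm, as the interface text tells. Its arguments: {"type":"object","properties":{"targets":{"type":"array"},"fingers":{"type":"number"},"grip_force":{"type":"number"}},"required":["targets"]}

```bash
ls -la; mkdir -p pics
python3 - <<'E'
from rig import ctrl
import cv2
print(ctrl.sense())
for n in ("scene","top","wrist"):
    c=ctrl.capture(n)
    print(n,c["intrinsics"],c["k1"],c.get("T",c.get("mount")))
    cv2.imwrite(f"pics/{n}0.png",c["img"][:,:,::-1])
E
```

```text
total 12
drwxr-xr-x  3 agent agent 4096 Dec  7 05:32 .
drwxr-xr-x 23 root  root  4096 Dec  7 05:32 ..
drwxr-xr-x  2 agent agent 4096 Dec  7 05:32 pics
{'time_s': 0.0, 'joints': array([-1.38143555e+00,  3.13491707e-01,  1.49845956e+00, -8.24815331e-06,
        1.33096495e+00, -2.23387208e-01]), 'dq': array([ 0.00042834,  0.00104516, -0.00138224, -0.00134487, -0.00290813,
        0.0002449 ]), 'tau': array([-7.68889822e-04, -4.12260246e+01, -2.59746695e+01, -2.57286119e-04,
        4.00969380e-03, -9.57170343e-08]), 'eef_pos': array([ 210.53206603, -480.63738253,  215.80527752]), 'ee_rot': array([ 0.59218103, -0.59151202,  0.38726067, -0.38660617]), 'force': array([-0.11197701, -0.02567531, -0.74701878]), 'wrist_torque': array([-0.04780795, -0.00809405,  0.01138958]), 'grip_width': 1.0014622769849342}
scene [[424.0271006    0.         326.23956911]
 [  0.         424.0271006  200.35412366]
 [  0.           0.           1.        ]] -0.06714470041986804 [[-5.85088946e-01 -5.83067709e-01  5.63651463e-01  1.23425971e+03]
 [ 8.10762273e-01 -4.36255128e-01  3.90315257e-01  4.76632364e+02]
 
[... 277 characters left out ...]
0102129 [[-2.36460205e-02  9.97448159e-01 -6.73649459e-02  4.68297881e+02]
 [-9.99680594e-01 -2.41926010e-02 -7.30940235e-03  4.02575991e+00]
 [-8.92048317e-03  6.71705909e-02  9.97701627e-01  1.43675701e+03]
 [ 0.00000000e+00  0.00000000e+00  0.00000000e+00  1.00000000e+00]]
wrist [[285.48242234   0.         318.79700759]
 [  0.         285.48242234 199.15591346]
 [  0.           0.           1.        ]] -0.030747714595273062 [[ 9.99999762e-01 -4.47350424e-04  5.25031839e-04  7.45776397e-01]
 [ 6.27690130e-04  2.74595995e-01 -9.61559486e-01 -1.57344145e+02]
 [ 2.85982404e-04  9.61559587e-01  2.74596210e-01  7.02937985e+01]
 [ 0.00000000e+00  0.00000000e+00  0.00000000e+00  1.00000000e+00]]
```

View pics/scene0.png

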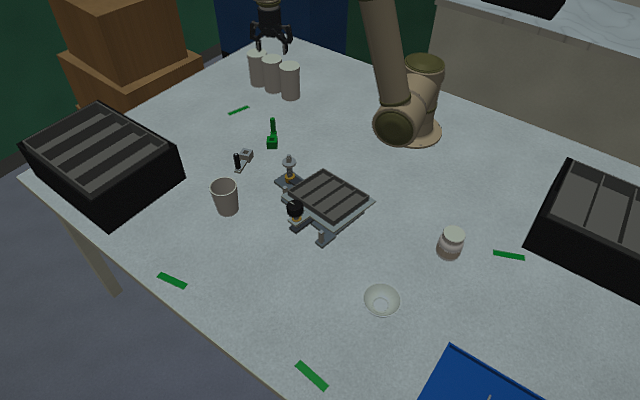

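View pics/top0.png

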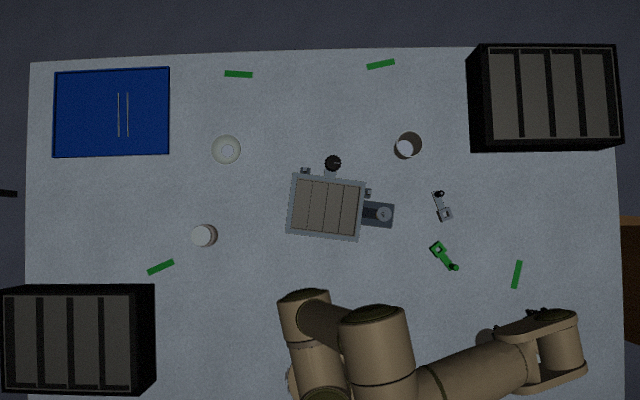

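View pics/wrist0.png

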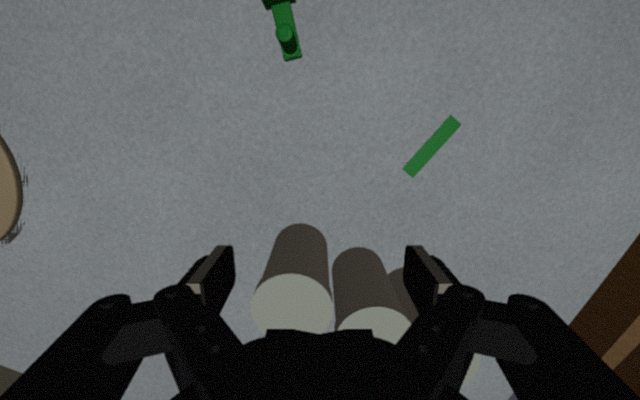

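The top view shows the stage at about (327,207), the screw collar at about (384,214) and the knob at about (333,162). There are two crank-shaped things: a steel/black one at (442,205) and a green one at (444,256). The steel one fits, since green isn't meant. I'll confirm it in an enlarged crop.

```bash
cat > h.py <<'E'
import numpy as np, cv2
from scipy.spatial.transform import Rotation as R
D=np.diag([1.,-1,-1])
def camT(c,s=None):
    if "T" in c: return np.array(c["T"])
    T=np.eye(4); w,x,y,z=s["ee_rot"]; T[:3,:3]=R.from_quat([x,y,z,w]).as_matrix(); T[:3,3]=s["eef_pos"]
    return T@np.array(c["mount"])
def proj(c,P,T):
    P=np.atleast_2d(P); q=(P-T[:3,3])@T[:3,:3]; q=q@D
    s=q[:,:2]/q[:,2:]; r2=(s**2).sum(1,keepdims=True); s=s*(1+c["k1"]*r2)
    K=c["intrinsics"]; return s@K[:2,:2].T+K[:2,2]
def ray(c,uv,T):
    K=c["intrinsics"]; uv=np.atleast_2d(uv).astype(float)
    d=(uv-K[:2,2])/[K[0,0],K[1,1]]; s=d.copy()
    for _ in range(20): s=d/(1+c["k1"]*(s**2).sum(1,keepdims=True))
    v=np.c_[s,np.ones(len(s))]@D@T[:3,:3].T
    return T[:3,3],v
def atz(c,uv,T,z):
    o,v=ray(c,uv,T); return o+v*((z-o[2])/v[:,2:])
def crop(img,x0,y0,x1,y1,k,fn):
    o=cv2.resize(img[y0:y1,x0:x1],None,fx=k,fy=k,interpolation=cv2.INTER_CUBIC); cv2.imwrite(fn,o[:,:,::-1])
E
python3 - <<'E'
from rig import ctrl
from h import *
c=ctrl.capture("top");T=camT(c)
crop(c["img"],270,140,470,280,4,"pics/topc.png")
d=ctrl.capture("scene");Td=camT(d)
crop(d["img"],200,110,400,260,4,"pics/scenec.png")
for n in ["crank_hub","knob_grip","stage","plate_top","jar","beaker","dish"]:
  for cam,cc,TT in(("top",c,T),("scene",d,Td)):
    print(n,cam,[(round(b["score"],2),np.round(b["box"])) for b in ctrl.boxes_of(cam,n)][:3])
E
```

```text
crank_hub top [(0.62, array([429., 241., 460., 273.])), (0.52, array([433., 190., 454., 221.]))]
crank_hub scene [(0.64, array([233., 150., 257., 173.])), (0.56, array([268., 119., 276., 149.]))]
knob_grip top [(0.69, array([324., 157., 345., 169.]))]
knob_grip scene [(0.65, array([287., 202., 305., 218.]))]
stage top [(0.94, array([284., 156., 393., 242.]))]
stage scene [(0.69, array([272., 156., 377., 251.]))]
plate_top top [(0.9, array([285., 168., 366., 244.]))]
plate_top scene [(0.58, array([282., 169., 375., 233.]))]
jar top [(0.73, array([190., 221., 220., 250.]))]
jar scene [(0.98, array([435., 227., 469., 263.]))]
beaker top [(0.66, array([282., 157., 396., 241.])), (0.58, array([394., 129., 423., 158.]))]
beaker scene [(0.58, array([209., 174., 239., 217.]))]
dish top [(0.76, array([209., 135., 244., 167.])), (0.74, array([283., 156., 397., 244.]))]
dish scene [(0.73, array([358., 282., 406., 319.])), (0.57, array([234., 150., 253., 173.]))]
```

View pics/topc.png

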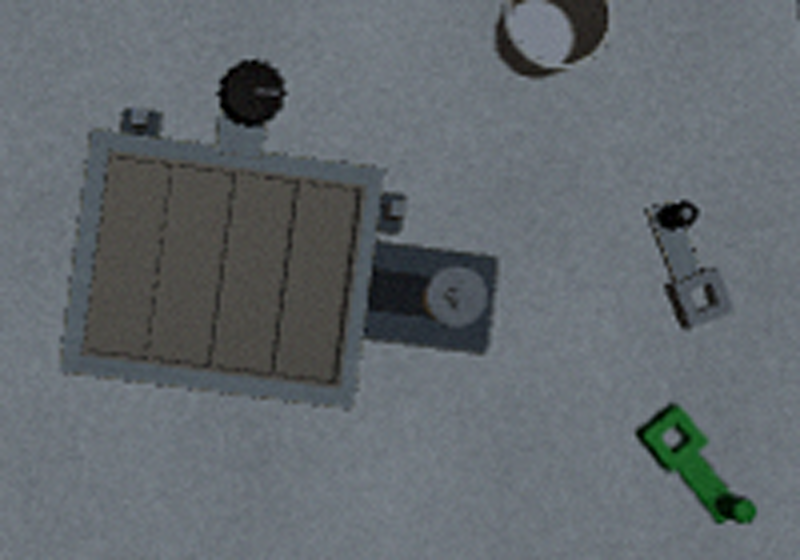

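View pics/scenec.png

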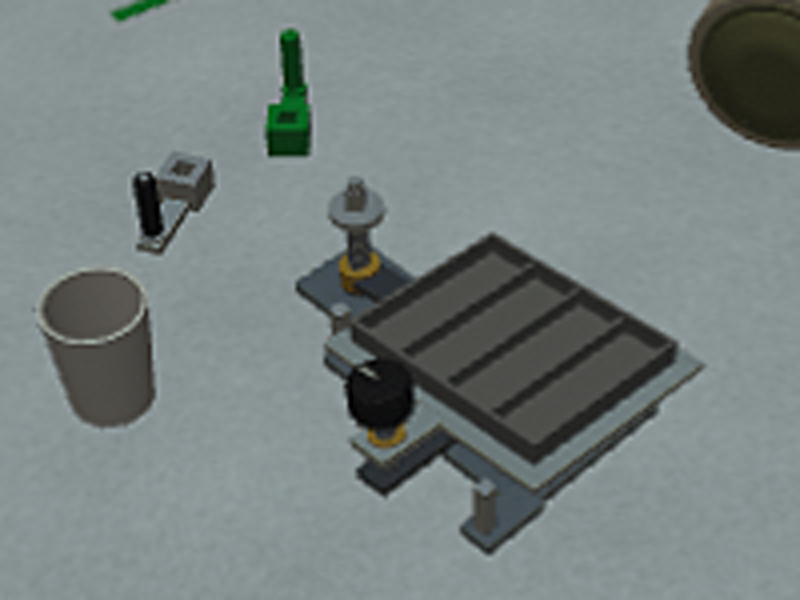

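Confirmed: the steel crank has its hub at about (445,214) and its black handle at about (439,194) in the top view. The green one at (444,256) is the decoy. Next I'll work out rough world positions.

Run:
```python
from rig import ctrl
from h import *
c=ctrl.capture("top");T=camT(c); s=ctrl.sense()
def tc(x,y): return (270+x/4-.375,140+y/4-.375)
for n,p,z in [("hub top",(703,296),30),("handle top",(684,214),72),("collar",(457,297),95),("screwtip",(452,295),121),("knob top",(252,93),120),("post1",(396,209),58),("post2",(143,118),58),("plate TL",(94,131),58),("TR",(384,168),58),("BL",(64,372),58),("BR",(353,408),58),("beaker top",(553,27),100)]:
    print(n,np.round(atz(c,tc(*p),T,z)[0]))
print("jar",atz(c,(203,234),T,85),"dish",atz(c,(227,150),T,35))
w,x,y,z=s["ee_rot"];print(R.from_quat([x,y,z,w]).as_matrix().round(3))
```

```text
hub top [ 493. -377.   30.]
handle top [ 552. -354.   72.]
collar [ 495. -181.   95.]
screwtip [ 496. -174.  121.]
knob top [643. -37. 120.]
post1 [ 562. -143.   58.]
post2 [634.  42.  58.]
plate TL [626.  78.  58.]
TR [ 593. -135.   58.]
BL [448. 104.  58.]
BR [ 417. -107.   58.]
beaker top [ 688. -257.  100.]
jar [[449.50891282 342.52717592  85.        ]] dish [[701.65337395 279.44159788  35.        ]]
[[ 0.401  0.     0.916]
 [-0.916  0.     0.401]
 [-0.    -1.     0.   ]]
```

Call:
jog_arm(targets=[{"offset": [-0.012,-0.006,0.03],"yaw": 0},{"offset": [-0.025,-0.012,0.065],"yaw": 0},{"offset": [-0.038,-0.018,0.1],"yaw": 0},{"offset": [-0.051,-0.024,0.135],"yaw": 0},{"offset": [-0.064,-0.03,0.17],"yaw": 0},{"offset": [-0.078,-0.036,0.205],"yaw": 0},{"offset": [-0.091,-0.04,0.24],"yaw": 0},{"offset": [-0.104,-0.045,0.275],"yaw": 0},{"offset": [-0.117,-0.05,0.31],"yaw": 0},{"offset": [-0.13,-0.05,0.34],"yaw": 0},{"offset": [-0.142,-0.05,0.365],"yaw": 0},{"offset": [-0.142,-0.05,0.374],"yaw": 0}])

```text
time_s: 2.0
eef_pos: [497.9, -197.7, 266.5]
ee_rot: [0.593, -0.592, 0.386, -0.386]
force: [-0.3, 1.1, 0.4]
grip_width: 1.001
```

Run:
```python
from rig import ctrl
from h import *
s=ctrl.sense();c=ctrl.capture("wrist")
print(s["time_s"],s["eef_pos"],s["dq"].round(3),s["joints"].round(3)); cv2.imwrite("pics/w1.png",c["img"][:,:,::-1])
import pickle; pickle.dump((s,c),open("w1.pkl","wb"))
```

```text
2.0 [ 497.90452228 -197.7302688   266.50315407] [ 0.11   0.171 -0.223 -0.02   0.053  0.114] [-5.970e-01  3.060e-01  1.377e+00  1.000e-03  1.459e+00  5.570e-01]
```

View pics/w1.png

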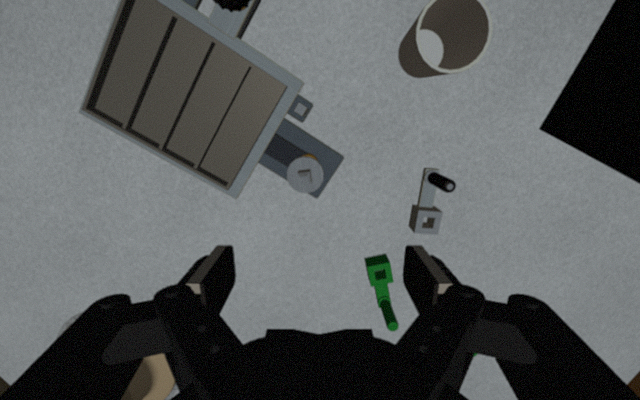

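Run:
```python
from h import *
import pickle
s,c=pickle.load(open("w1.pkl","rb"))
crop(c["img"],250,100,470,250,3.6,"pics/w1c.png")
crop(c["img"],280,145,340,205,10,"pics/w1d.png")
T=camT(c,s)
print("collar",atz(c,(305,174),T,95),"hubtop",atz(c,(427,220),T,30))
```

```text
collar [[ 498.05604532 -180.5725362    95.        ]] hubtop [[ 494.98431633 -373.60802391   30.        ]]
```

View pics/w1c.png

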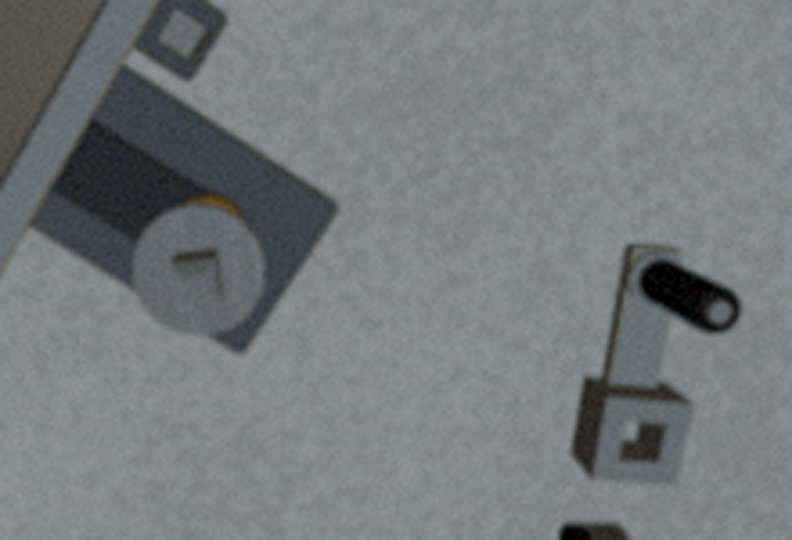

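View pics/w1d.png

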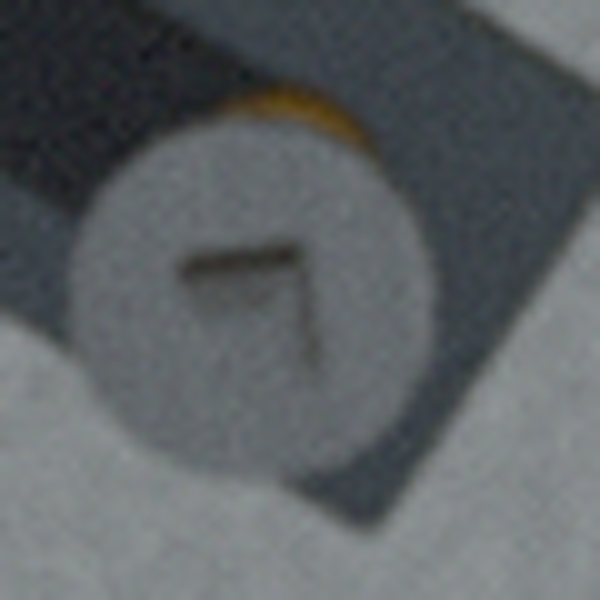

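```bash
cat >> h.py <<'E'
def tooldelta(s,P):
    w,x,y,z=s["ee_rot"]; M=R.from_quat([x,y,z,w]).as_matrix()
    return M.T@(np.array(P)-s["eef_pos"])
def tz(s):
    w,x,y,z=s["ee_rot"]; M=R.from_quat([x,y,z,w]).as_matrix(); return np.arctan2(M[1,2],M[0,2])
E
python3 - <<'E'
from h import *
import pickle
s,c=pickle.load(open("w1.pkl","rb"));T=camT(c,s)
f=lambda x,y:(250+x/3.6-.36,100+y/3.6-.36)
P=atz(c,[f(600,387),f(693,403),f(685,485),f(590,477)],T,30);print(P.round(1),P.mean(0))
for a,b in((0,1),(3,2),(3,0),(2,1)): d=P[b]-P[a];print(np.linalg.norm(d),np.arctan2(d[1],d[0]))
h=atz(c,f(722,310),T,72)[0];print("handle",h, h-P.mean(0),np.arctan2(*(h-P.mean(0))[1::-1]))
g=lambda x,y:(280+x/10-.45,145+y/10-.45)
Q=atz(c,[g(180,270),g(298,250),g(320,360)],T,100);d=np.diff(Q,axis=0);print(Q,[(np.linalg.norm(v),np.arctan2(v[1],v[0])) for v in d])
print("collar",atz(c,g(255,297),T,95))
print(tz(s),tooldelta(s,[P.mean(0)[0],P.mean(0)[1],190]))
E
```

```text
[[ 506.  -349.4   30. ]
 [ 515.4 -387.5   30. ]
 [ 483.  -402.9   30. ]
 [ 470.1 -364.7   30. ]] [ 493.59408062 -376.12729009   30.        ]
39.27640066266172 -1.3286734370611124
40.27781778400476 -1.2455792542873374
39.01668913883543 0.4052363459081414
35.885194753435364 0.44408863730553877
handle [ 554.55686955 -356.02997459   72.        ] [60.96278894 20.09731549 42.        ] 0.31844569071635115
[[ 498.19823903 -171.46351406  100.        ]
 [ 505.81337849 -182.94012709  100.        ]
 [ 495.02428632 -190.37660971  100.        ]] [(np.float64(13.773271063696349), np.float64(-0.9849646305459431)), (np.float64(13.103655345358527), np.float64(-2.538111613061642))]
collar [[ 497.80688775 -180.74253136   95.        ]]
0.4163514019639572 [161.44101936  76.38976959 -76.14597865]
```

Call:
jog_arm(targets=[{"offset": [0.015,0.007,-0.007],"yaw": 0.01},{"offset": [0.045,0.021,-0.021],"yaw": 0.03},{"offset": [0.075,0.035,-0.035],"yaw": 0.05},{"offset": [0.105,0.05,-0.05],"yaw": 0.07},{"offset": [0.135,0.064,-0.064],"yaw": 0.09},{"offset": [0.153,0.073,-0.072],"yaw": 0.1},{"offset": [0.161,0.076,-0.076],"yaw": 0.1},{"offset": [0.161,0.076,-0.076],"yaw": 0.1}])

```text
time_s: 2.72
eef_pos: [491.9, -379.2, 188.7]
ee_rot: [0.572, -0.572, 0.417, -0.415]
force: [0.0, -0.1, 0.1]
grip_width: 0.996
```

Run:
```python
from rig import ctrl
from h import *
s=ctrl.sense();c=ctrl.capture("wrist")
print(s["time_s"],s["eef_pos"],s["dq"].round(3),tz(s))
import pickle; pickle.dump((s,c),open("w2.pkl","wb"))
cv2.imwrite("pics/w2.png",c["img"][:,:,::-1])
crop(c["img"],260,70,420,220,4,"pics/w2c.png")
```

```text
2.7167 [ 491.87210452 -379.23917451  188.66215624] [ 0.057 -0.053  0.017  0.012  0.012  0.025] 0.31272697409197375
```

View pics/w2c.png

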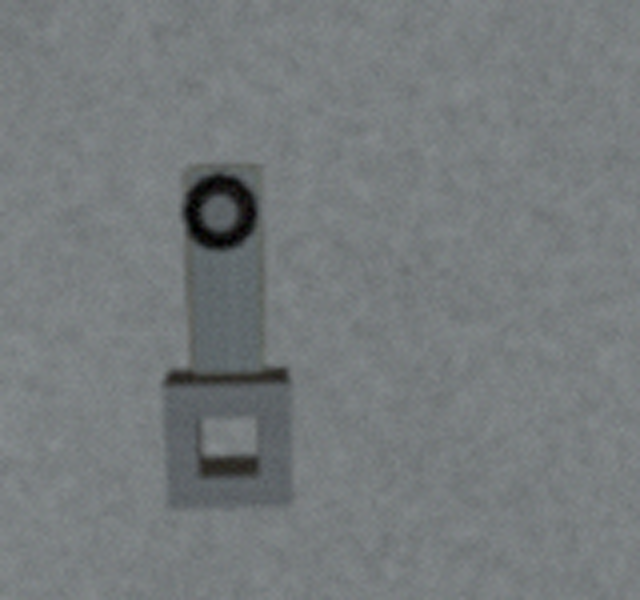

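Run:
```python
from h import *
import pickle
s,c=pickle.load(open("w2.pkl","rb"));T=camT(c,s)
f=lambda x,y:(260+x/4-.375,70+y/4-.375)
P=atz(c,[f(165,382),f(291,380),f(291,505),f(169,507)],T,30);C=P.mean(0);print(P.round(1),C)
for a,b in((0,1),(3,2),(3,0),(2,1)): d=P[b]-P[a];print(np.linalg.norm(d),np.arctan2(d[1],d[0]))
h=atz(c,f(221,211),T,72)[0];print("handle",h, np.linalg.norm((h-C)[:2]),np.arctan2(*(h-C)[1::-1]))
print(tz(s),tooldelta(s,[C[0],C[1],20]))
```

```text
[[ 504.2 -354.4   30. ]
 [ 515.6 -387.6   30. ]
 [ 481.4 -399.2   30. ]
 [ 470.  -366.1   30. ]] [ 492.82002845 -376.81682264   30.        ]
35.08439593393391 -1.2414261441812886
35.01761046665514 -1.2400350087564442
36.117410318176674 0.3277727587836033
36.068864933619274 0.325918053298001
handle [ 553.81158517 -355.65685102   72.        ] 64.55783755955821 0.3339397392239273
0.31272697409197375 [ -1.65448725 168.66486507   1.76500997]
```

Call:
jog_arm(targets=[{"offset": [-0.001,0.015,0.001],"yaw": -0.01},{"offset": [-0.0017,0.045,0.0018],"yaw": -0.015},{"offset": [-0.0017,0.075,0.0018],"yaw": -0.015},{"offset": [-0.0017,0.1,0.0018],"yaw": -0.015},{"offset": [-0.0017,0.12,0.0018],"yaw": -0.015},{"offset": [-0.0017,0.135,0.0018],"yaw": -0.015},{"offset": [-0.0017,0.147,0.0018],"yaw": -0.015},{"offset": [-0.0017,0.155,0.0018],"yaw": -0.015},{"offset": [-0.0017,0.161,0.0018],"yaw": -0.015},{"offset": [-0.0017,0.165,0.0018],"yaw": -0.015},{"offset": [-0.0017,0.167,0.0018],"yaw": -0.015}], fingers=0.065, grip_force=50)

```text
time_s: 3.68
eef_pos: [494.1, -375.4, 23.0]
ee_rot: [0.575, -0.575, 0.411, -0.411]
force: [-0.2, 0.7, 0.0]
grip_width: 0.759
```

Call:
jog_arm(targets=[{"offset": [0,0,0],"yaw": 0},{"offset": [0,0,0],"yaw": 0},{"offset": [0,0,0],"yaw": 0},{"offset": [0,0,0],"yaw": 0},{"offset": [0,0,0],"yaw": 0},{"offset": [0,0,0],"yaw": 0}], fingers=0.03, grip_force=60)

```text
time_s: 4.18
eef_pos: [494.1, -375.5, 23.2]
ee_rot: [0.575, -0.575, 0.411, -0.411]
force: [-0.0, 0.6, 0.6]
grip_width: 0.353
```

Run:
```python
from rig import ctrl
from h import *
s=ctrl.sense();c=ctrl.capture("wrist")
print(s["time_s"],s["eef_pos"],s["grip_width"],s["joints"].round(2))
cv2.imwrite("pics/w3.png",c["img"][:,:,::-1])
```

```text
4.1833 [ 494.1091903  -375.49767357   23.21673562] 0.3531320673082883 [-0.84  0.72  1.39  0.    1.03  0.4 ]
```

View pics/w3.png

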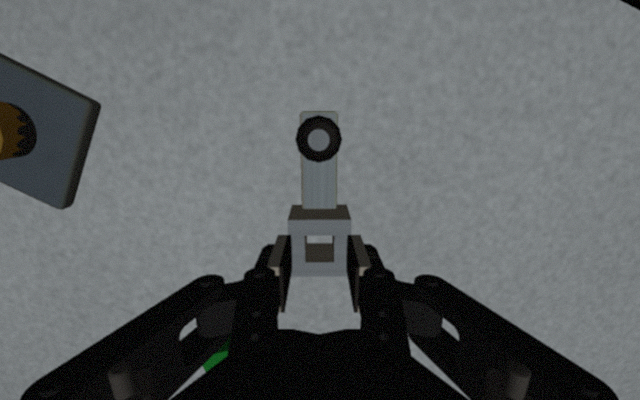

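Call:
jog_arm(targets=[{"offset": [0,0,0],"yaw": 0},{"offset": [0,0,0],"yaw": 0},{"offset": [0,0,0],"yaw": 0}], fingers=0.0, grip_force=60)

```text
time_s: 4.48
eef_pos: [494.1, -375.5, 23.2]
ee_rot: [0.575, -0.575, 0.411, -0.411]
force: [0.2, 0.6, -0.3]
grip_width: 0.004
```

Run:
```python
from rig import ctrl
from h import *
s=ctrl.sense();c=ctrl.capture("wrist");d=ctrl.capture("scene")
print(s["time_s"],s["eef_pos"],s["grip_width"])
o=np.vstack([c["img"][80:400,120:520],cv2.resize(d["img"][100:200,170:330],(400,250),interpolation=cv2.INTER_CUBIC)])
cv2.imwrite("pics/w4.png",o[:,:,::-1])
```

```text
4.4833 [ 494.11439646 -375.47756678   23.1652341 ] 0.0038051579434065057
```

View pics/w4.png

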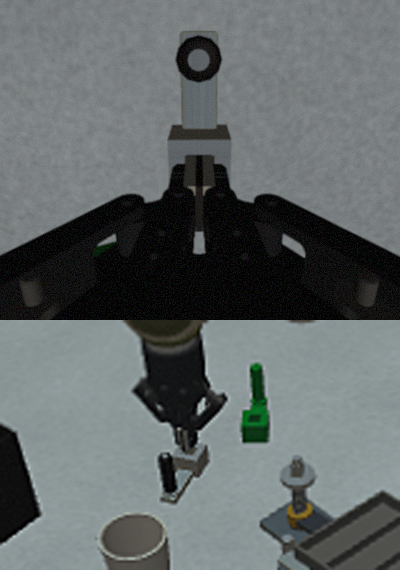

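Run:
```python
from rig import ctrl
from h import *
import pickle
s=ctrl.sense();c=ctrl.capture("wrist");d=ctrl.capture("scene")
pickle.dump((s,c,d),open("w5.pkl","wb"))
T=camT(c,s);Td=camT(d)
crop(c["img"],250,90,390,300,3.8,"pics/w5a.png")
crop(d["img"],215,130,275,180,12,"pics/w5b.png")
E=s["eef_pos"]
for n,p in [("tcp",E),("tip",E-[0,0,17]),("hubtop",[492.8,-376.8,30]),("handletop",[553.8,-355.7,72]),("hubfoot",[492.8,-376.8,0])]:
    print(n,"wrist",proj(c,p,T)[0].round(1),"scene",proj(d,p,Td)[0].round(1))
```

```text
tcp wrist [317.8 240. ] scene [245.3 154. ]
tip wrist [317.9 229.3] scene [245.9 157.8]
hubtop wrist [319.2 247.5] scene [245.  152.1]
handletop wrist [318.7 138.4] scene [235.1 154.5]
hubfoot wrist [319.2 228.2] scene [246.  158.8]
```

View pics/w5a.png

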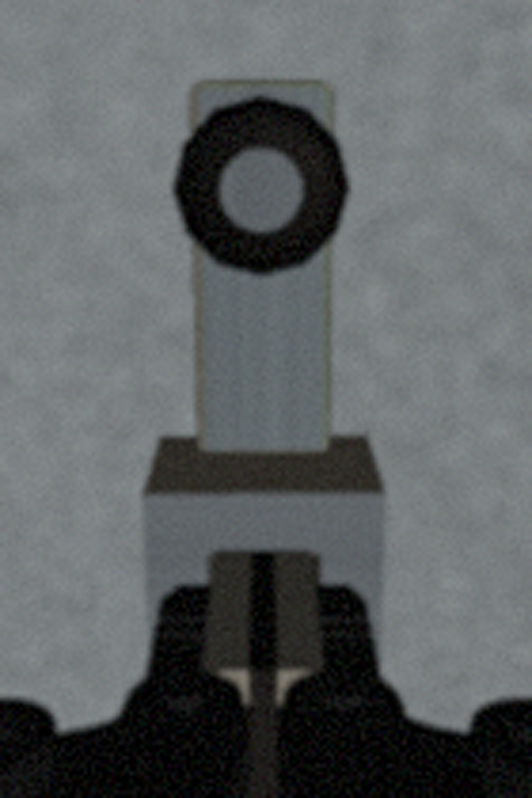

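View pics/w5b.png

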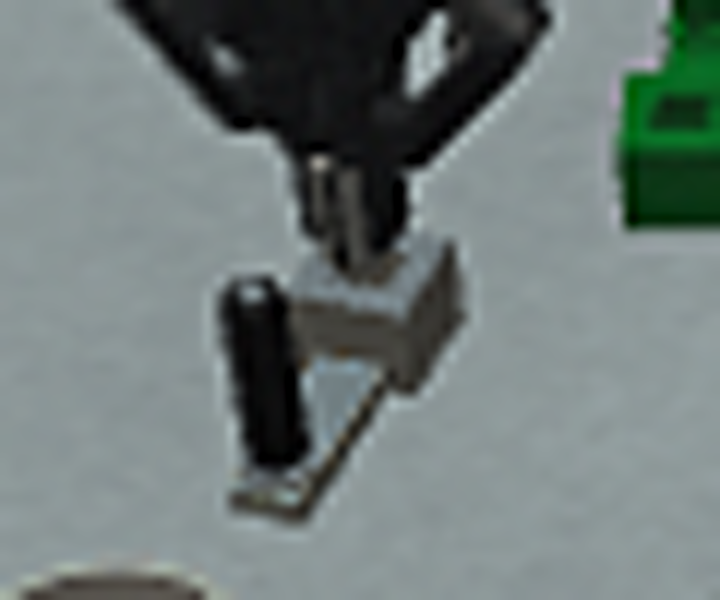

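Call:
jog_arm(targets=[{"offset": [0,0,0],"yaw": 0},{"offset": [0,0,0],"yaw": 0},{"offset": [0,0,0],"yaw": 0},{"offset": [0,0,0],"yaw": 0},{"offset": [0,0,0],"yaw": 0},{"offset": [0,0,0],"yaw": 0}], fingers=0.055)

```text
time_s: 5.18
eef_pos: [494.1, -375.5, 23.2]
ee_rot: [0.575, -0.575, 0.411, -0.411]
force: [-0.4, 0.2, -0.1]
grip_width: 0.646
```

Run:
```python
from rig import ctrl
from h import *
s=ctrl.sense();c=ctrl.capture("wrist");d=ctrl.capture("scene")
print(s["time_s"],s["eef_pos"],s["grip_width"])
cv2.imwrite("pics/w6.png",np.hstack([cv2.resize(c["img"][180:340,220:420],(600,480)),cv2.resize(d["img"][130:180,225:265],(200,250)) if 0 else cv2.copyMakeBorder(cv2.resize(d["img"][130:180,225:245],(200,480)),0,0,0,0,0)])[:,:,::-1])
crop(d["img"],215,130,275,180,12,"pics/w6b.png")
```

```text
5.1833 [ 494.10892759 -375.4803764    23.17830411] 0.6457721167911872
```

View pics/w6.png

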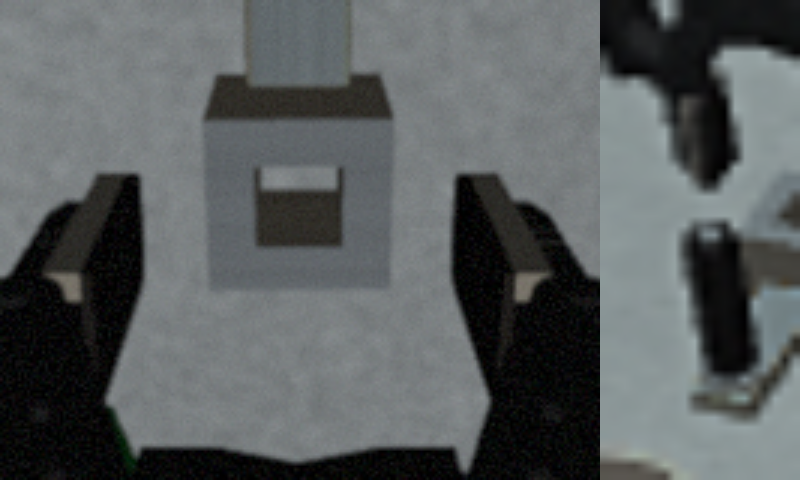

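View pics/w6b.png

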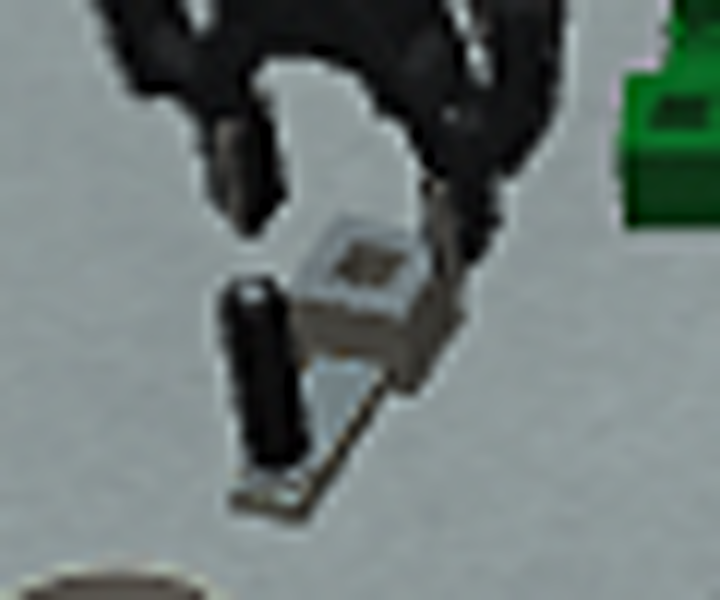

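Call:
jog_arm(targets=[{"offset": [0.0005,0.008,-0.0015],"yaw": 0},{"offset": [0.0005,0.018,-0.0015],"yaw": 0},{"offset": [0.0005,0.025,-0.0015],"yaw": 0},{"offset": [0.0005,0.029,-0.0015],"yaw": 0},{"offset": [0.0005,0.031,-0.0015],"yaw": 0},{"offset": [0.0005,0.031,-0.0015],"yaw": 0}], fingers=0.055)

```text
time_s: 5.78
eef_pos: [492.7, -376.2, -8.6]
ee_rot: [0.576, -0.575, 0.412, -0.411]
force: [0.7, 0.0, -0.0]
grip_width: 0.645
```

Run:
```python
from rig import ctrl
from h import *
s=ctrl.sense();c=ctrl.capture("wrist");d=ctrl.capture("scene")
print(s["time_s"],s["eef_pos"],s["grip_width"],s["force"])
crop(c["img"],220,180,420,340,3,"pics/w7.png")
crop(d["img"],215,130,275,180,12,"pics/w7b.png")
```

```text
5.7833 [ 492.68155213 -376.20374398   -8.56494671] 0.6445775568665335 [ 0.66107925  0.01724226 -0.03097598]
```

View pics/w7.png

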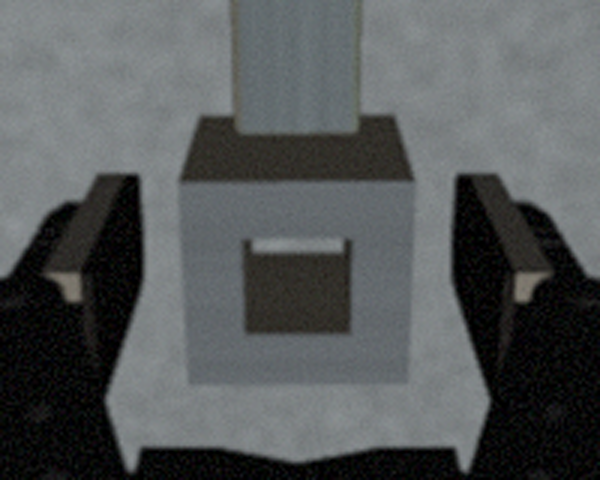

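View pics/w7b.png

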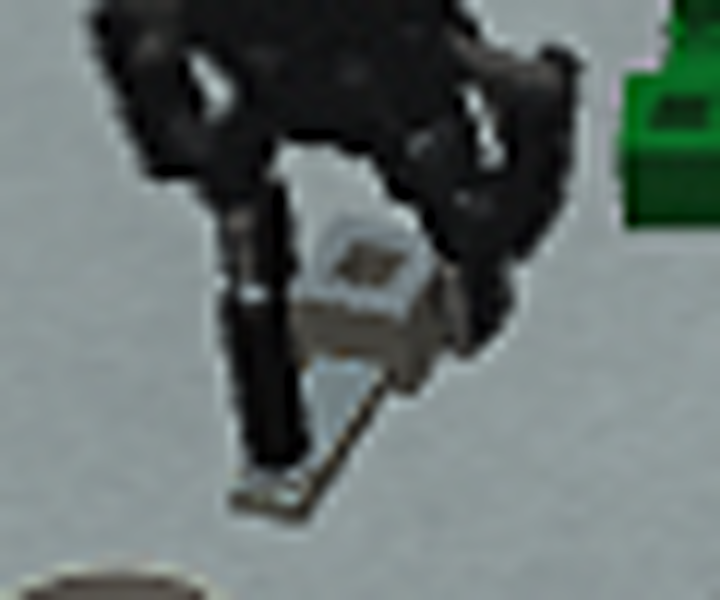

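Call:
jog_arm(targets=[{"offset": [0,0,0],"yaw": 0},{"offset": [0,0,0],"yaw": 0},{"offset": [0,0,0],"yaw": 0},{"offset": [0,0,0],"yaw": 0},{"offset": [0,0,0],"yaw": 0}], fingers=0.02, grip_force=70)

```text
time_s: 6.3
eef_pos: [493.3, -376.9, -7.0]
ee_rot: [0.575, -0.575, 0.411, -0.412]
force: [-1.0, 0.9, 6.3]
grip_width: 0.408
```

Run:
```python
from rig import ctrl
from h import *
s=ctrl.sense()
print(s["eef_pos"],tz(s),tooldelta(s,[497.5,-180.8,125]))
```

```text
[ 493.2662885  -376.88215691   -6.9550103 ] 0.3295486358513737 [-183.99796011 -132.10332431   67.61452284]
```

Call:
jog_arm(targets=[{"offset": [0,-0.01,0],"yaw": 0},{"offset": [0,-0.03,0],"yaw": 0},{"offset": [0,-0.055,0],"yaw": -0.02},{"offset": [-0.015,-0.08,0.006],"yaw": -0.05},{"offset": [-0.035,-0.105,0.014],"yaw": -0.08},{"offset": [-0.06,-0.12,0.024],"yaw": -0.12},{"offset": [-0.09,-0.13,0.035],"yaw": -0.16},{"offset": [-0.12,-0.132,0.046],"yaw": -0.2},{"offset": [-0.15,-0.132,0.056],"yaw": -0.24},{"offset": [-0.17,-0.132,0.063],"yaw": -0.265},{"offset": [-0.18,-0.132,0.067],"yaw": -0.265},{"offset": [-0.184,-0.132,0.068],"yaw": -0.265}])

```text
time_s: 7.3
eef_pos: [497.8, -179.3, 125.1]
ee_rot: [0.625, -0.625, 0.331, -0.332]
force: [0.7, -0.3, -2.7]
grip_width: 0.405
```

Call:
jog_arm(targets=[{"offset": [0,0,0],"yaw": 0},{"offset": [0,0,0],"yaw": 0}])

```text
time_s: 7.47
eef_pos: [497.9, -180.0, 125.2]
ee_rot: [-0.625, 0.625, -0.331, 0.332]
force: [-0.6, 0.6, -2.8]
grip_width: 0.408
```

Run:
```python
from rig import ctrl
from h import *
s=ctrl.sense();c=ctrl.capture("wrist");d=ctrl.capture("scene")
print(s["time_s"],s["eef_pos"],s["grip_width"],s["force"],tz(s),s["dq"].round(3))
T=camT(c,s);Td=camT(d)
cv2.imwrite("pics/w8.png",c["img"][:,:,::-1])
crop(d["img"],250,130,330,190,10,"pics/w8b.png")
import pickle; pickle.dump((s,c,d),open("w8.pkl","wb"))
```

```text
7.4667 [ 497.91900007 -180.02984104  125.20632676] 0.40791887146412875 [-0.58016951  0.63905136 -2.75242123] 0.5946384793378552 [-0.013  0.008 -0.006 -0.002 -0.002 -0.005]
```

View pics/w8.png

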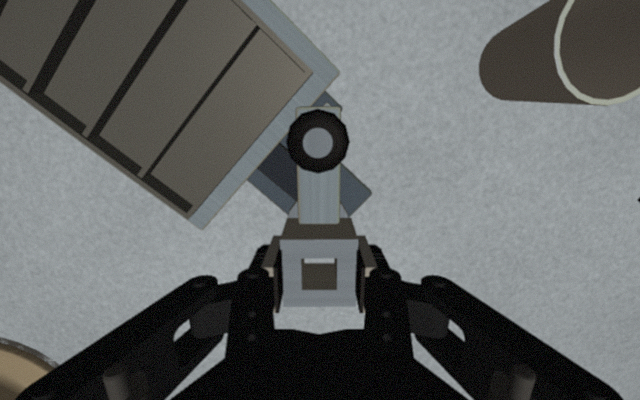

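View pics/w8b.png

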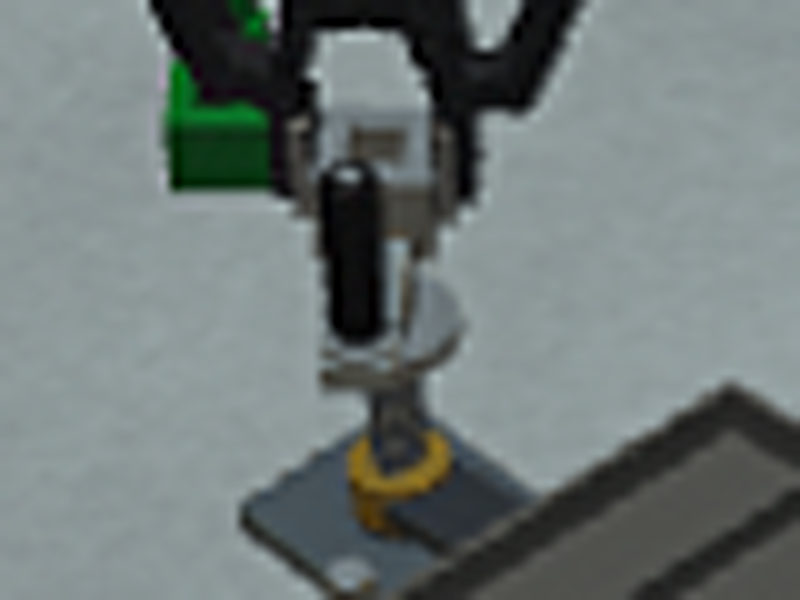

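Run:
```python
from h import *
import pickle
s,c,d=pickle.load(open("w8.pkl","rb"));T=camT(c,s);Td=camT(d)
crop(c["img"],250,90,400,320,2.6,"pics/w8c.png")
z0=125.2+7
P=atz(c,[(281,240),(357,240),(354,305),(282,305)],T,z0+30);print(P.round(1),P.mean(0))
print("handle",atz(c,(317.5,141),T,z0+72))
```

```text
[[ 502.2 -157.2  162.2]
 [ 521.6 -186.   162.2]
 [ 492.7 -205.4  162.2]
 [ 472.9 -176.   162.2]] [ 497.3593936  -181.12321726  162.2       ]
handle [[ 551.16792987 -144.42050476  204.2       ]]
```

View pics/w8c.png

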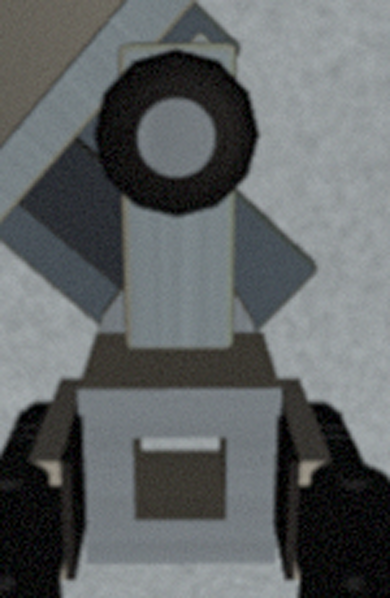

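Call:
jog_arm(targets=[{"offset": [0,0.005,0],"yaw": 0},{"offset": [0,0.01,0],"yaw": 0},{"offset": [0,0.014,0],"yaw": 0},{"offset": [0,0.018,0],"yaw": 0},{"offset": [0,0.022,0],"yaw": 0},{"offset": [0,0.025,0],"yaw": 0}])

```text
time_s: 8.07
eef_pos: [497.7, -180.3, 99.4]
ee_rot: [-0.624, 0.624, -0.331, 0.332]
force: [0.1, -0.2, -2.2]
grip_width: 0.407
```

Call:
jog_arm(targets=[{"offset": [0,0.003,0],"yaw": 0},{"offset": [0,0.006,0],"yaw": 0},{"offset": [0,0.009,0],"yaw": 0},{"offset": [0,0.011,0],"yaw": 0},{"offset": [0,0.012,0],"yaw": 0}])

```text
time_s: 8.48
eef_pos: [497.7, -180.3, 88.0]
ee_rot: [-0.624, 0.625, -0.331, 0.332]
force: [-5.4, 2.9, 12.4]
grip_width: 0.404
```

Call:
jog_arm(targets=[{"offset": [0,-0.001,0],"yaw": 0},{"offset": [0,-0.001,0],"yaw": 0},{"offset": [0,-0.001,0],"yaw": 0},{"offset": [0,-0.001,0],"yaw": 0},{"offset": [0,-0.01,0],"yaw": 0},{"offset": [0,-0.03,0],"yaw": 0},{"offset": [0,-0.06,0],"yaw": 0},{"offset": [0,-0.085,0],"yaw": 0},{"offset": [0,-0.095,0],"yaw": 0},{"offset": [0,-0.095,0],"yaw": 0}], fingers=0.06)

```text
time_s: 9.32
eef_pos: [498.6, -180.8, 185.5]
ee_rot: [-0.624, 0.625, -0.33, 0.334]
force: [-0.5, 0.4, -0.8]
grip_width: 0.703
```

Run:
```python
from rig import ctrl
from h import *
s=ctrl.sense();c=ctrl.capture("wrist");d=ctrl.capture("scene")
print(s["time_s"],s["eef_pos"],s["grip_width"],s["force"],tz(s),s["dq"].round(3))
cv2.imwrite("pics/w9.png",c["img"][:,:,::-1])
crop(d["img"],250,130,330,190,10,"pics/w9b.png")
import pickle; pickle.dump((s,c,d),open("w9.pkl","wb"))
```

```text
9.3167 [ 498.56685691 -180.75626797  185.49220754] 0.7034822164101866 [-0.49522283  0.44762163 -0.84837332] 0.5943006498794902 [-0.002  0.045  0.066  0.    -0.048 -0.   ]
```

View pics/w9.png

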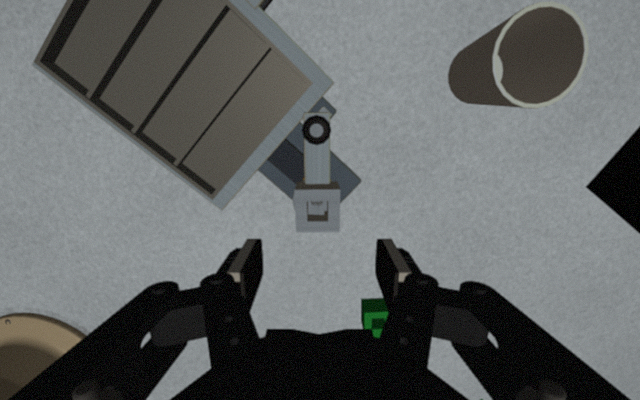

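View pics/w9b.png

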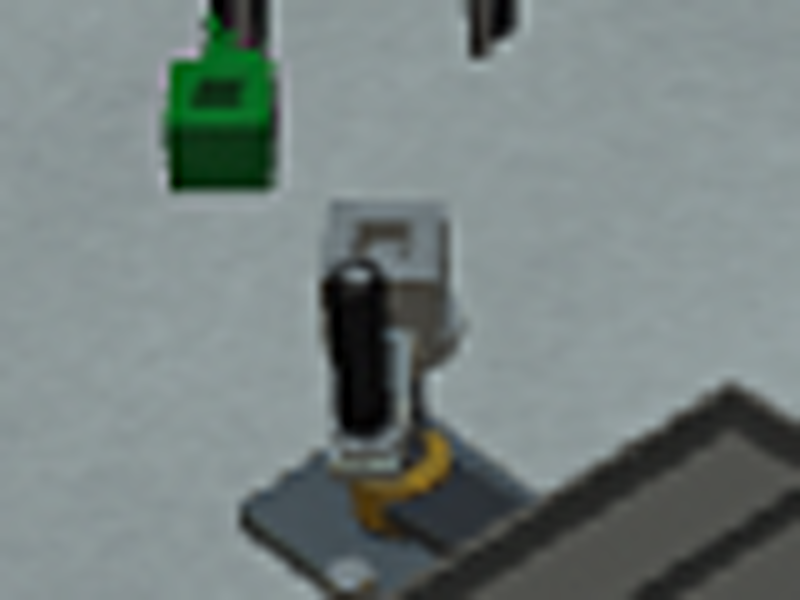

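Run:
```python
from h import *
import pickle
s,c,d=pickle.load(open("w9.pkl","rb"));T=camT(c,s)
crop(c["img"],280,100,360,240,5.7,"pics/w9c.png")
crop(c["img"],20,0,350,220,2.4,"pics/w9d.png")
H=atz(c,(316.5,129.5),T,167)[0]
P=atz(c,[(295.5,190),(340,190),(340,231),(296,231)],T,125);print(P.round(1),P.mean(0),H,tooldelta(s,[H[0],H[1],122]))
```

```text
[[ 501.8 -157.7  125. ]
 [ 521.4 -186.7  125. ]
 [ 493.1 -206.7  125. ]
 [ 473.  -176.8  125. ]] [ 497.31920098 -181.99075548  125.        ] [ 550.83228722 -144.78619886  167.        ] [-0.87604349 63.63192537 63.3008066 ]
```

View pics/w9c.png

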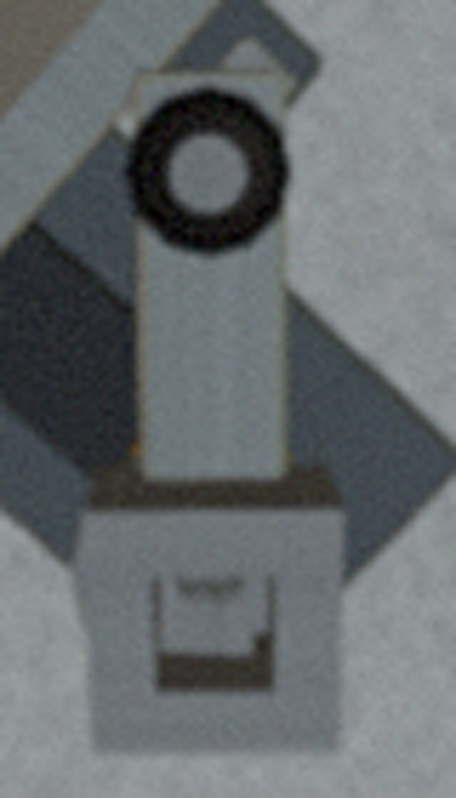

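View pics/w9d.png

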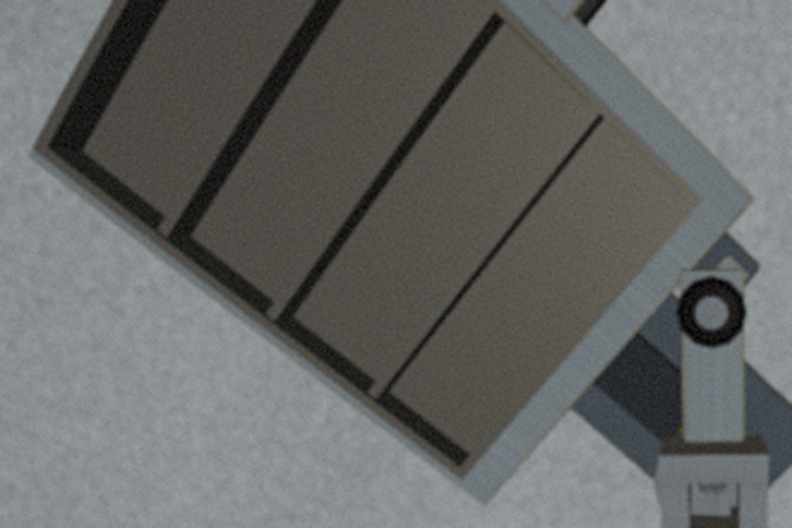

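```bash
cat >> h.py <<'E'
def plate_pts(p,L):
    # p: x,y,yaw,roll,pitch ; L local pts on plate frame (origin upper face middle)
    x,y,yaw,ro,pi=p; L=np.atleast_2d(L)+[0,0,18]
    M=R.from_euler("XY",[-ro,-pi]).as_matrix()
    Q=L@M.T+[0,0,40]
    return Q@R.from_euler("z",yaw).as_matrix().T+[x,y,0]
def stage_pts(p,L):
    return np.atleast_2d(L)@R.from_euler("z",p[2]).as_matrix().T+[p[0],p[1],0]
CORN={"BR":(-90,-110,0),"TR":(90,-110,0),"BL":(-90,110,0),"TL":(90,110,0)}
E
python3 - <<'E'
from h import *
import pickle
from scipy.optimize import least_squares
s9,c9,_=pickle.load(open("w9.pkl","rb"));s1,c1=pickle.load(open("w1.pkl","rb"))
T9=camT(c9,s9);T1=camT(c1,s1)
k=lambda x,y:(20+x/2.4-.3,y/2.4-.3)
obs=[(c9,T9,"BL",k(35,150)),(c9,T9,"BR",k(485,503)),(c9,T9,"TR",k(752,198)),(c1,T1,"BL",(81.5,110.5)),(c1,T1,"BR",(237.5,197.5)),(c1,T1,"TR",(302.5,84.5))]
def f(p):
    r=[]
    for c,T,n,uv in obs: r+=list(proj(c,plate_pts(p,CORN[n]),T)[0]-uv)
    r+=list((stage_pts(p,(0,-170,95))[0,:2]-[497.5,-181])*.7)
    return r
q=least_squares(f,[520,-12,-.15,-.08,.045]);print(q.x.round(4),np.round(q.fun,1))
J=np.linalg.inv(q.jac.T@q.jac);print(np.sqrt(np.diag(J)).round(4))
E
```

```text
[ 5.23594e+02 -1.21113e+01 -1.59200e-01 -8.87000e-02  1.24600e-01] [ 1.   1.1 -0.2 -1.4  1.1  0.7 -1.4  0.4 -1.7  0.4  1.  -1.3 -0.6  0.7]
[0.462  0.5071 0.0031 0.0097 0.0132]
```

Call:
jog_arm(targets=[{"offset": [0,0,0.015],"yaw": 0},{"offset": [-0.001,0,0.04],"yaw": 0},{"offset": [-0.001,0.002,0.058],"yaw": 0},{"offset": [-0.001,0.01,0.063],"yaw": 0},{"offset": [-0.001,0.025,0.063],"yaw": 0},{"offset": [-0.001,0.04,0.063],"yaw": 0},{"offset": [-0.001,0.052,0.063],"yaw": 0},{"offset": [-0.001,0.06,0.063],"yaw": 0},{"offset": [-0.001,0.063,0.063],"yaw": 0},{"offset": [-0.001,0.063,0.063],"yaw": 0}], fingers=0.05, grip_force=40)

```text
time_s: 10.25
eef_pos: [548.3, -143.9, 117.9]
ee_rot: [-0.624, 0.624, -0.333, 0.331]
force: [0.4, 1.2, 0.7]
grip_width: 0.588
```

Call:
jog_arm(targets=[{"offset": [0,0,0],"yaw": 0},{"offset": [0,0,0],"yaw": 0},{"offset": [0,0,0],"yaw": 0},{"offset": [0,0,0],"yaw": 0},{"offset": [0,0,0],"yaw": 0},{"offset": [0,0,0],"yaw": 0}], fingers=0.005, grip_force=40)

```text
time_s: 10.75
eef_pos: [548.5, -144.0, 118.3]
ee_rot: [-0.624, 0.624, -0.332, 0.331]
force: [0.6, 0.5, 2.4]
grip_width: 0.199
```

Run:
```python
from rig import ctrl
from h import *
s=ctrl.sense();c=ctrl.capture("wrist");d=ctrl.capture("scene")
print(s["time_s"],s["eef_pos"],s["grip_width"],s["force"],tz(s),s["joints"].round(3))
cv2.imwrite("pics/w10.png",np.vstack([c["img"][150:350,220:420],cv2.resize(d["img"][130:190,260:320],(200,200))])[:,:,::-1])
```

```text
10.75 [ 548.51597662 -144.0431561   118.31265188] 0.19918906230413336 [0.5540277  0.48570078 2.43270559] 0.5939874600351078 [-0.463  0.496  1.497 -0.     1.149  0.514]
```

View pics/w10.png

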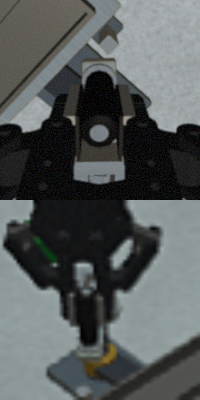

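Call:
jog_arm(targets=[{"offset": [0.0057,0,-0.0003],"yaw": 0},{"offset": [0.0135,0,-0.0014],"yaw": 0},{"offset": [0.0222,0,-0.0039],"yaw": 0},{"offset": [0.0325,0,-0.0087],"yaw": 0},{"offset": [0.0418,0,-0.0152],"yaw": 0},{"offset": [0.0498,0,-0.0232],"yaw": 0},{"offset": [0.0545,0,-0.0296],"yaw": 0},{"offset": [0.0563,0,-0.0325],"yaw": 0}])

```text
time_s: 11.52
eef_pos: [552.8, -210.6, 118.3]
ee_rot: [-0.624, 0.624, -0.333, 0.332]
force: [2.1, 1.1, 3.3]
grip_width: 0.194
```

```bash
cat > st.py <<'E'
from rig import ctrl
from h import *
import sys
C=np.array([494.65,-180.43])
s=ctrl.sense()
v=s["eef_pos"][:2]-C
phi=np.arctan2(v[1],v[0]); a=(0.594-phi)%(2*np.pi)
print(s["time_s"],"pos",s["eef_pos"].round(1),"r",np.linalg.norm(v).round(2),"a deg",np.degrees(a).round(1),"F",s["force"].round(1),"tz",tz(s).round(4),"g",s["grip_width"].round(3))
if len(sys.argv)>1:
    t=tz(s);ex=np.array([np.sin(t),-np.cos(t)]);ez=np.array([np.cos(t),np.sin(t)])
    for g in sys.argv[1:]:
        b=0.594-np.radians(float(g)); P=C+65*np.array([np.cos(b),np.sin(b)])-s["eef_pos"][:2]
        print(g,"[%.4f, 0, %.4f]"%(P@ex/1e3,P@ez/1e3),end=" ")
E
python3 st.py 75 90 105 120 135 150 165 180 195 210 225 240
```

```text
Traceback (most recent call last):
  File "st.py", line 8, in <module>
    print(s["time_s"],"pos",s["eef_pos"].round(1),"r",np.linalg.norm(v).round(2),"a deg",np.degrees(a).round(1),"F",s["force"].round(1),"tz",tz(s).round(4),"g",s["grip_width"].round(3))
                                                                                                                                                                ^^^^^^^^^^^^^^^^^^^^^
AttributeError: 'float' object has no attribute 'round'
```

```bash
sed -i 's/s\["grip_width"\].round(3)/round(s["grip_width"],3)/' st.py
python3 st.py 65 77 92 107 122 137 152 167 182 197 212 227
```

```text
11.5167 pos [ 552.8 -210.6  118.3] r 65.48 a deg 61.4 F [2.1 1.1 3.3] tz 0.5925 g 0.194
65 [0.0014, 0, -0.0038] 77 [0.0058, 0, -0.0167] 92 [0.0075, 0, -0.0336] 107 [0.0047, 0, -0.0503] 122 [-0.0023, 0, -0.0657] 137 [-0.0131, 0, -0.0789] 152 [-0.0269, 0, -0.0887] 167 [-0.0428, 0, -0.0947] 182 [-0.0596, 0, -0.0963] 197 [-0.0764, 0, -0.0936] 212 [-0.0918, 0, -0.0866] 227 [-0.1049, 0, -0.0758]
```

Call:
jog_arm(targets=[{"offset": [0.0014,0,-0.0038],"yaw": 0},{"offset": [0.0058,0,-0.0167],"yaw": 0},{"offset": [0.0075,0,-0.0336],"yaw": 0},{"offset": [0.0047,0,-0.0503],"yaw": 0},{"offset": [-0.0023,0,-0.0657],"yaw": 0},{"offset": [-0.0131,0,-0.0789],"yaw": 0},{"offset": [-0.0269,0,-0.0887],"yaw": 0},{"offset": [-0.0428,0,-0.0947],"yaw": 0},{"offset": [-0.0596,0,-0.0963],"yaw": 0},{"offset": [-0.0764,0,-0.0936],"yaw": 0},{"offset": [-0.0918,0,-0.0866],"yaw": 0},{"offset": [-0.1049,0,-0.0758],"yaw": 0}])

```text
time_s: 12.52
eef_pos: [431.1, -166.0, 118.5]
ee_rot: [-0.624, 0.624, -0.332, 0.333]
force: [9.2, -3.4, -4.4]
grip_width: 0.202
```

```bash
python3 st.py 233 248 263 278 293 308 323 338 353 368 380 386
```

```text
12.5167 pos [ 431.1 -166.   118.5] r 65.19 a deg 226.8 F [ 9.2 -3.4 -4.4] tz 0.5917 g 0.202
233 [-0.0044, 0, 0.0055] 248 [-0.0128, 0, 0.0202] 263 [-0.0170, 0, 0.0366] 278 [-0.0169, 0, 0.0536] 293 [-0.0124, 0, 0.0700] 308 [-0.0039, 0, 0.0846] 323 [0.0082, 0, 0.0965] 338 [0.0230, 0, 0.1049] 353 [0.0394, 0, 0.1092] 368 [0.0564, 0, 0.1091] 380 [0.0695, 0, 0.1058] 386 [0.0758, 0, 0.1032]
```

Call:
jog_arm(targets=[{"offset": [-0.0044,0,0.0055],"yaw": 0},{"offset": [-0.0128,0,0.0202],"yaw": 0},{"offset": [-0.017,0,0.0366],"yaw": 0},{"offset": [-0.0169,0,0.0536],"yaw": 0},{"offset": [-0.0124,0,0.07],"yaw": 0},{"offset": [-0.0039,0,0.0846],"yaw": 0},{"offset": [0.0082,0,0.0965],"yaw": 0},{"offset": [0.023,0,0.1049],"yaw": 0},{"offset": [0.0394,0,0.1092],"yaw": 0},{"offset": [0.0564,0,0.1091],"yaw": 0},{"offset": [0.0695,0,0.1058],"yaw": 0},{"offset": [0.0758,0,0.1032],"yaw": 0}])

```text
time_s: 13.52
eef_pos: [559.3, -172.5, 118.4]
ee_rot: [-0.624, 0.624, -0.332, 0.333]
force: [2.3, 2.0, 2.3]
grip_width: 0.199
```

```bash
python3 st.py 31 42 57 72 87 102 110 115
```

```text
13.5167 pos [ 559.3 -172.5  118.4] r 65.1 a deg 27.0 F [2.3 2.  2.3] tz 0.5914 g 0.199
31 [0.0039, 0, -0.0023] 42 [0.0139, 0, -0.0096] 57 [0.0250, 0, -0.0225] 72 [0.0323, 0, -0.0378] 87 [0.0355, 0, -0.0545] 102 [0.0342, 0, -0.0714] 110 [0.0317, 0, -0.0801] 115 [0.0295, 0, -0.0854]
```

Call:
jog_arm(targets=[{"offset": [0.0039,0,-0.0023],"yaw": 0},{"offset": [0.0139,0,-0.0096],"yaw": 0},{"offset": [0.025,0,-0.0225],"yaw": 0},{"offset": [0.0323,0,-0.0378],"yaw": 0},{"offset": [0.0355,0,-0.0545],"yaw": 0},{"offset": [0.0342,0,-0.0714],"yaw": 0},{"offset": [0.0317,0,-0.0801],"yaw": 0},{"offset": [0.0295,0,-0.0854],"yaw": 0},{"offset": [0.0295,0,-0.0854],"yaw": 0}])

```text
time_s: 14.27
eef_pos: [504.1, -245.1, 118.7]
ee_rot: [-0.623, 0.625, -0.332, 0.334]
force: [-1.1, -3.9, -0.1]
grip_width: 0.201
```

```bash
python3 st.py
python3 - <<'E'
from rig import ctrl
from h import *
d=ctrl.capture("scene");crop(d["img"],260,150,390,260,6,"pics/s11.png")
E
```

```text
14.2667 pos [ 504.1 -245.1  118.7] r 65.33 a deg 115.8 F [-1.1 -3.9 -0.1] tz 0.5908 g 0.201
```

View pics/s11.png

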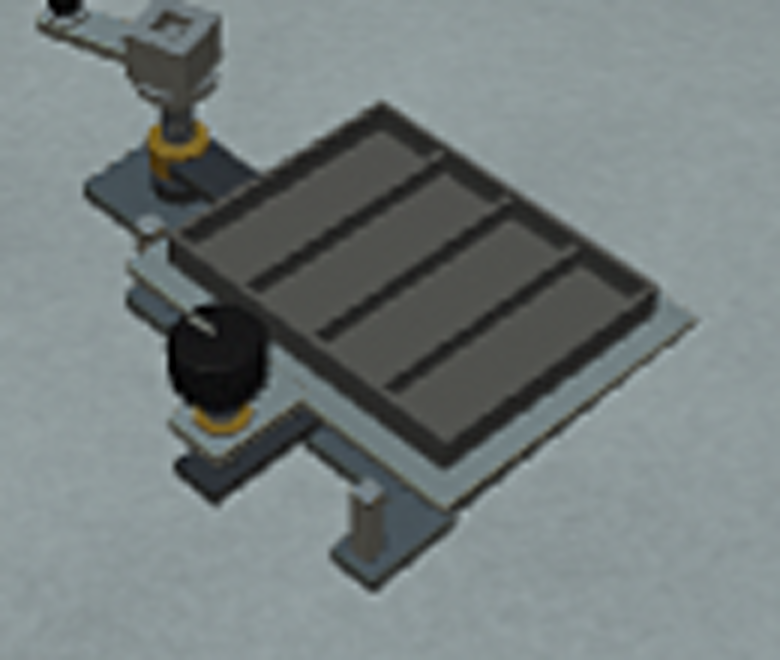

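Call:
jog_arm(targets=[{"offset": [0,0,0],"yaw": 0},{"offset": [0,0,0],"yaw": 0},{"offset": [0,0,0],"yaw": 0},{"offset": [0,-0.01,0],"yaw": 0},{"offset": [0,-0.03,0],"yaw": 0},{"offset": [0,-0.06,0],"yaw": 0},{"offset": [0,-0.085,0],"yaw": 0},{"offset": [0,-0.1,0],"yaw": 0}], fingers=0.038)

```text
time_s: 14.98
eef_pos: [505.1, -244.7, 222.4]
ee_rot: [-0.623, 0.625, -0.33, 0.335]
force: [1.0, 0.1, -0.1]
grip_width: 0.445
```

Run:
```python
from rig import ctrl
from h import *
s=ctrl.sense()
print(s["time_s"],s["eef_pos"],tz(s),s["joints"].round(2))
# candidate tool poses: check where stage points fall in wrist image
c=ctrl.capture("wrist")
p=[522,-12.5,-.155,0,.04]
for pos,ang in [((470,-60,260),-.155),((430,-20,260),-.155),((520,-20,260),-.155),((480,-100,240),.5),((520,-30,240),1.4),((420,-60,240),-.155+1.57)]:
    s2=dict(s); s2["eef_pos"]=np.array(pos,float)
    M=np.c_[[np.sin(ang),-np.cos(ang),0],[0,0,-1],[np.cos(ang),np.sin(ang),0]]
    q=R.from_matrix(M).as_quat(); s2["ee_rot"]=[q[3],*q[:3]]
    T=camT(c,s2)
    print(pos,ang,{n:proj(c,plate_pts(p,l),T)[0].round() .tolist() for n,l in CORN.items()},proj(c,stage_pts(p,[(60,-124,58),(104,75,58),(125,0,120)]),T).round().tolist())
```

```text
14.9833 [ 505.09858455 -244.74312433  222.39403015] 0.5916678605029909 [-0.66  0.39  1.38 -0.    1.37  0.32]
(470, -60, 260) -0.155 {'BR': [360.0, 209.0], 'TR': [366.0, 61.0], 'BL': [195.0, 209.0], 'TL': [176.0, 62.0]} [[377.0, 88.0], [205.0, 48.0], [258.0, 7.0]]
(430, -20, 260) -0.155 {'BR': [387.0, 175.0], 'TR': [398.0, 17.0], 'BL': [217.0, 175.0], 'TL': [200.0, 18.0]} [[408.0, 47.0], [231.0, 3.0], [294.0, -50.0]]
(520, -20, 260) -0.155 {'BR': [392.0, 238.0], 'TR': [404.0, 101.0], 'BL': [233.0, 238.0], 'TL': [219.0, 101.0]} [[413.0, 126.0], [248.0, 88.0], [310.0, 58.0]]
(480, -100, 240) 0.5 {'BR': [299.0, 223.0], 'TR': [394.0, 107.0], 'BL': [148.0, 115.0], 'TL': [230.0, -30.0]} [[385.0, 135.0], [267.0, -19.0], [341.0, -13.0]]
(520, -30, 240) 1.4 {'BR': [250.0, 247.0], 'TR': [388.0, 248.0], 'BL': [234.0, 66.0], 'TL': [398.0, 62.0]} [[365.0, 257.0], [409.0, 96.0], [443.0, 171.0]]
(420, -60, 240) 1.415 {'BR': [321.0, 214.0], 'TR': [464.0, 216.0], 'BL': [321.0, 19.0], 'TL': [491.0, 19.0]} [[439.0, 225.0], [498.0, 55.0], [545.0, 127.0]]
```

Call:
jog_arm(targets=[{"offset": [0.003,0,-0.003],"yaw": 0.08},{"offset": [0.003,0,-0.01],"yaw": 0.2},{"offset": [0.003,0,-0.02],"yaw": 0.32},{"offset": [0.003,0,-0.025],"yaw": 0.44},{"offset": [-0.002,0,-0.03],"yaw": 0.56},{"offset": [-0.008,0,-0.035],"yaw": 0.68},{"offset": [-0.015,0,-0.035],"yaw": 0.745},{"offset": [-0.015,0,-0.035],"yaw": 0.745},{"offset": [-0.015,0,-0.035],"yaw": 0.745}])

```text
time_s: 15.78
eef_pos: [468.4, -252.1, 224.2]
ee_rot: [-0.461, 0.461, -0.533, 0.54]
force: [0.1, 0.4, 0.4]
grip_width: 0.446
```

Run:
```python
from rig import ctrl
from h import *
import pickle
s=ctrl.sense();c=ctrl.capture("wrist")
print(s["time_s"],s["eef_pos"],tz(s),s["dq"].round(3))
pickle.dump((s,c),open("v1.pkl","wb")); cv2.imwrite("pics/v1.png",c["img"][:,:,::-1])
P=s["eef_pos"];print(tooldelta(s,[485,160,225]))
```

```text
15.7833 [ 468.39882022 -252.08134762  224.23817106] -0.15067508155365092 [-0.004  0.013 -0.012 -0.    -0.001 -0.012]
[-409.89005049   -3.61245866  -45.43471432]
```

View pics/v1.png

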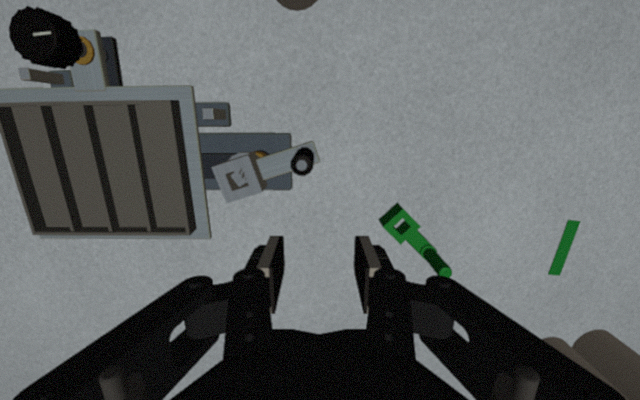

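Call:
jog_arm(targets=[{"offset": [-0.02,0,-0.002],"yaw": 0},{"offset": [-0.055,0,-0.006],"yaw": 0},{"offset": [-0.093,0,-0.01],"yaw": 0},{"offset": [-0.131,0,-0.015],"yaw": 0},{"offset": [-0.169,0,-0.019],"yaw": 0},{"offset": [-0.207,0,-0.023],"yaw": 0},{"offset": [-0.245,0,-0.027],"yaw": 0},{"offset": [-0.283,0,-0.031],"yaw": 0},{"offset": [-0.32,0,-0.035],"yaw": 0},{"offset": [-0.357,0,-0.04],"yaw": 0},{"offset": [-0.388,0,-0.043],"yaw": 0},{"offset": [-0.41,0,-0.045],"yaw": 0}])

```text
time_s: 16.83
eef_pos: [485.5, 162.6, 221.3]
ee_rot: [-0.462, 0.462, -0.532, 0.539]
force: [0.8, -0.8, -0.3]
grip_width: 0.446
```

Call:
jog_arm(targets=[{"offset": [0,0,0],"yaw": 0},{"offset": [0,0,0],"yaw": 0}])

```text
time_s: 17.0
eef_pos: [485.5, 163.5, 221.0]
ee_rot: [-0.463, 0.463, -0.531, 0.538]
force: [0.1, -1.1, 0.3]
grip_width: 0.447
```

Run:
```python
from rig import ctrl
from h import *
import pickle
s=ctrl.sense();c=ctrl.capture("wrist")
print(s["time_s"],s["eef_pos"],tz(s),s["dq"].round(3))
pickle.dump((s,c),open("v2.pkl","wb")); cv2.imwrite("pics/v2.png",c["img"][:,:,::-1])
crop(c["img"],360,60,640,260,2.85,"pics/v2c.png")
s,c=pickle.load(open("v1.pkl","rb"))
crop(c["img"],0,60,280,260,2.85,"pics/v1c.png")
```

```text
17.0 [485.53399716 163.52784133 221.00824316] -0.14271934018410465 [-0.048 -0.013  0.017 -0.007 -0.002 -0.005]
```

View pics/v2.png

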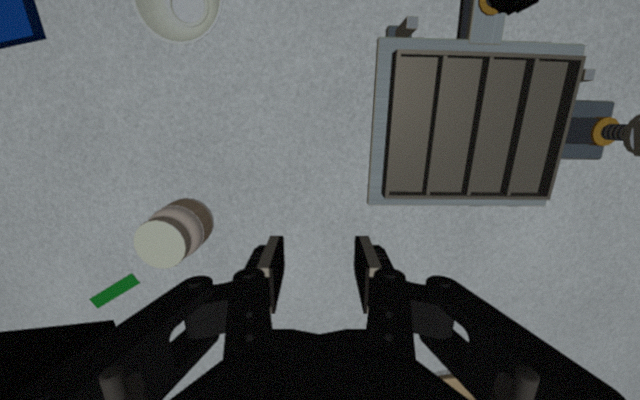

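View pics/v1c.png

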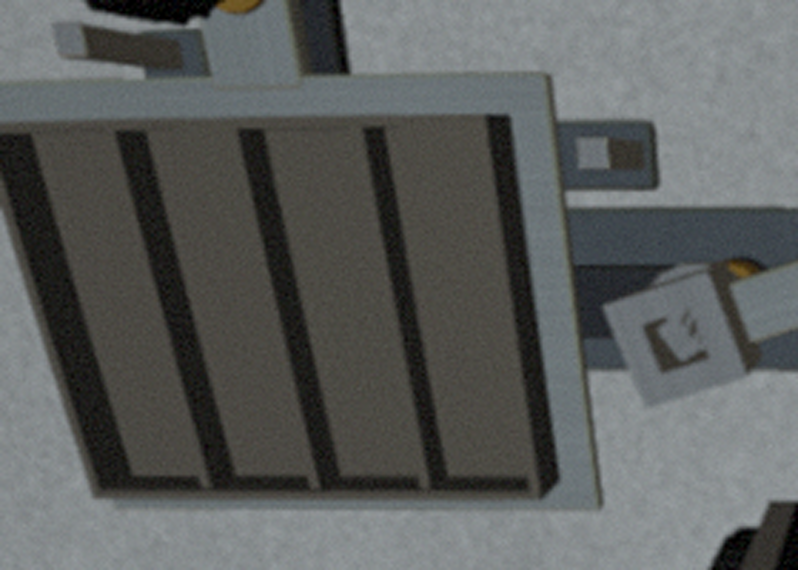

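View pics/v2c.png

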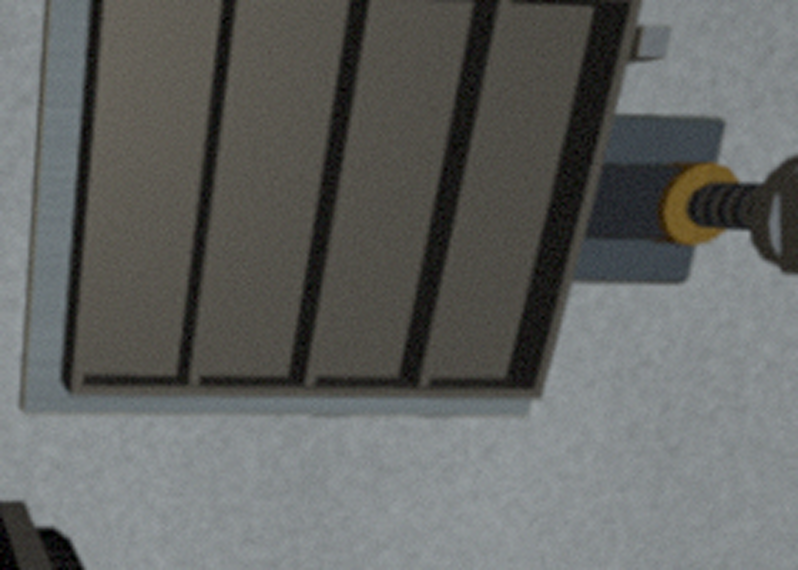

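Run:
```python
from h import *
import pickle
s,c=pickle.load(open("v2.pkl","rb"))
crop(c["img"],360,0,640,100,2.85,"pics/v2t.png")
```

```text
(no output)
```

View pics/v2t.png

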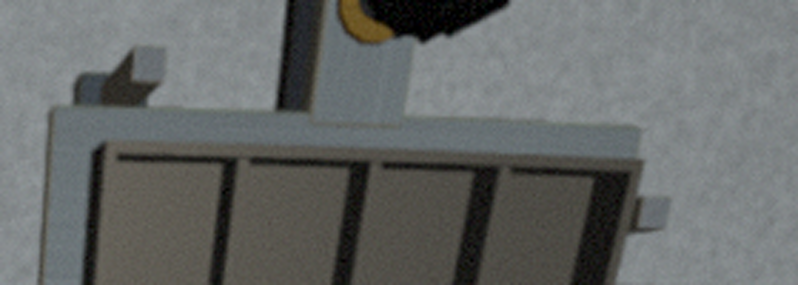

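```bash
cat > fit.py <<'E'
from h import *
import pickle
from scipy.optimize import least_squares
RIM={"r++":(75,95,20),"r+-":(75,-95,20),"r-+":(-75,95,20),"r--":(-75,-95,20)}
POST={"p1":(60,-124,58),"p2":(104,75,58)}
def fit(views,p0,sig=0.7,verbose=True):
    # views: list of (s,c,{name:uv})
    def f(q):
        p=q[:5]; dm=q[5:11]; r=[]
        D6=np.eye(4); D6[:3,:3]=R.from_rotvec(dm[3:]).as_matrix(); D6[:3,3]=dm[:3]
        for s,c,o in views:
            T=camT(c,s)@D6
            for n,uv in o.items():
                P=plate_pts(p,CORN[n]) if n in CORN else plate_pts(p,RIM[n]) if n in RIM else stage_pts(p,POST[n])
                r+=list((proj(c,P,T)[0]-uv)/sig)
        return np.r_[r,dm[:3]/2,dm[3:]/.008]
    q=least_squares(f,np.r_[p0,np.zeros(6)],x_scale=[1,1,.01,.01,.01,1,1,1,.01,.01,.01],loss="soft_l1")
    cov=np.linalg.inv(q.jac.T@q.jac);sd=np.sqrt(np.diag(cov))
    if verbose:
        i=0;F=f(q.x)*sig
        for s,c,o in views:
            for n in o: print(n,F[i:i+2].round(2),end="; "); i+=2
            print()
        print("pose",q.x[:3].round(3),"roll %.4f+-%.4f pitch %.4f+-%.4f"%(q.x[3],sd[3],q.x[4],sd[4]),"cam",q.x[5:].round(3))
    return q.x
def k(x0,y0,sc):
    return lambda x,y:(x0+x/sc-.5+.5/sc,y0+y/sc-.5+.5/sc)
E
cat > f1.py <<'E'
from fit import *
a=k(0,60,2.85);b=k(360,60,2.85);t=k(360,0,2.85)
s1,c1=pickle.load(open("v1.pkl","rb"));s2,c2=pickle.load(open("v2.pkl","rb"))
V=[(s1,c1,{"TR":a(551,75),"BR":a(602,507),"r-+":a(95,496),"r--":a(542,498),"r+-":a(488,116),"p1":a(593,153),"p2":a(70,40)}),
(s2,c2,{"TL":t(53,107),"BL":b(22,411),"TR":t(640,128),"r++":t(106,144),"r-+":b(73,393),"r+-":t(642,160),"r--":b(540,397),"p1":t(655,213),"p2":t(149,65)})]
if __name__=="__main__": fit(V,[522,-12.5,-.155,0,.04])
E
python3 f1.py
```

```text
TR [-0.83 -1.07]; BR [-0.34  1.21]; r-+ [0.24 0.62]; r-- [0.64 0.16]; r+- [ 0.42 -1.12]; p1 [0.46 0.05]; p2 [ 0.29 -0.02]; 
TL [-0.26 -0.85]; BL [-0.05  1.41]; TR [ 0.41 -0.36]; r++ [ 0.12 -1.12]; r-+ [-0.43  0.85]; r+- [-0.38  0.15]; r-- [-0.13  0.35]; p1 [-0.49  0.19]; p2 [ 0.18 -0.03]; 
pose [ 5.20297e+02 -1.30920e+01 -1.52000e-01] roll -0.0106+-0.0070 pitch 0.0332+-0.0099 cam [ 1.000e-03 -2.620e-01  1.361e+00 -5.000e-03 -1.000e-03  0.000e+00]
```

Run:
```python
from h import *
import pickle
s,c=pickle.load(open("v1.pkl","rb"));s2,c2=pickle.load(open("v2.pkl","rb"))
def cr(c,x,y): return cv2.resize(c["img"][y-16:y+16,x-16:x+16],(380,380),interpolation=cv2.INTER_CUBIC)
def st(im): return np.clip(im.astype(float)*1.7,0,255).astype(np.uint8)
o=np.vstack([np.hstack([cr(c,193,86),cr(c,211,230)]),np.hstack([cr(c2,380,40),cr(c2,370,202)])])
cv2.imwrite("pics/cor.png",cv2.resize(st(o),(600,600))[:,:,::-1])
```

```text
(no output)
```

View pics/cor.png

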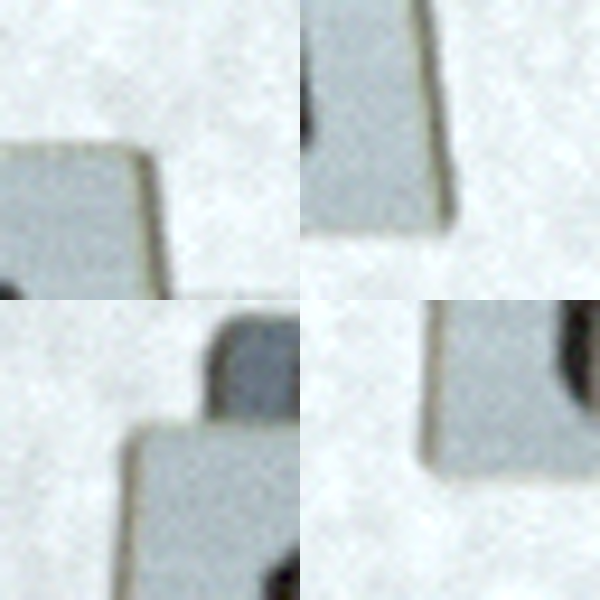

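```bash
cat > zoom.py <<'E'
from h import *
def st(im): return np.clip(im.astype(float)*1.7,0,255).astype(np.uint8)
def zoom(pairs,fn,cols=4,h=10,S=200):
    # each tile covers 2h px, S px wide; grid ticks every 5 px
    t=[]
    for c,x,y in pairs:
        im=cv2.copyMakeBorder(c["img"],h,h,h,h,cv2.BORDER_CONSTANT)
        o=st(cv2.resize(im[y:y+2*h,x:x+2*h],(S,S),interpolation=cv2.INTER_CUBIC))
        for i in range(0,2*h,5):
            o[:4,int(i*S/2/h)]=[255,0,0];o[int(i*S/2/h),:4]=[255,0,0]
        o[-1]=0;o[:,-1]=0
        t.append(o)
    while len(t)%cols: t.append(np.zeros_like(t[0]))
    cv2.imwrite(fn,np.vstack([np.hstack(t[i:i+cols]) for i in range(0,len(t),cols)])[:,:,::-1])
def zz(x,y,X,Y,h=10,S=200): return (x-h+(X+.5)*2*h/S-.5,y-h+(Y+.5)*2*h/S-.5)
E
python3 - <<'E'
from zoom import *
import pickle
s,c=pickle.load(open("v1.pkl","rb"));s2,c2=pickle.load(open("v2.pkl","rb"))
zoom([(c,193,86),(c,211,238),(c,33,234),(c,190,234),(c,172,101),(c,208,114),(c,24,74),(c2,378,38),(c2,369,204),(c2,584,45),(c2,397,50),(c2,386,197),(c2,585,56),(c2,549,199),(c2,589,75),(c2,412,23)],"pics/z1.png",cols=4,S=150)
E
```

```text
(no output)
```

View pics/z1.png

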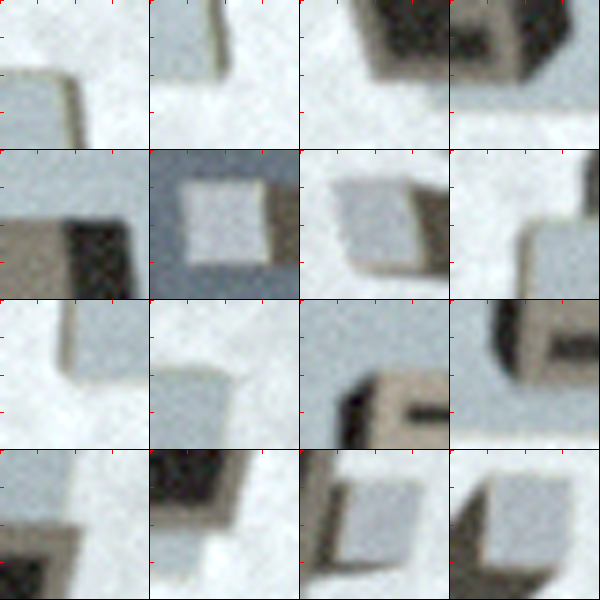

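```bash
cat > f2.py <<'E'
from fit import *
from zoom import zz
s1,c1=pickle.load(open("v1.pkl","rb"));s2,c2=pickle.load(open("v2.pkl","rb"))
z=lambda x,y,X,Y: zz(x,y,X,Y,10,150)
V=[(s1,c1,{"TR":z(193,86,66,73),"BR":z(211,238,67,81),"r-+":z(33,234,73,80),"r--":z(190,234,71,80),"r+-":z(172,101,66,69),"p1":z(208,114,73,71),"p2":z(24,74,77,71)}),
(s2,c2,{"TL":z(378,38,79,70),"BL":z(369,204,73,81),"TR":z(584,45,82,72),"r++":z(397,50,75,72),"r-+":z(386,197,70,82),"r+-":z(585,56,82,75),"r--":z(549,199,81,77),"p1":z(589,75,78,70),"p2":z(412,23,76,71)})]
if __name__=="__main__": fit(V,[522,-12.5,-.155,0,.04],.4)
E
python3 f2.py
```

```text
TR [ 0.03 -0.89]; BR [0.42 0.54]; r-+ [-0.    0.03]; r-- [0.67 0.43]; r+- [ 0.01 -1.  ]; p1 [ 0.46 -0.08]; p2 [0.01 0.17]; 
TL [-0.39 -0.86]; BL [-1.15  0.72]; TR [ 0.4 -0.4]; r++ [ 0.08 -0.47]; r-+ [-0.28  0.68]; r+- [-0.74 -0.08]; r-- [-0.11  0.37]; p1 [-0.13  0.31]; p2 [0.18 0.05]; 
pose [ 5.22513e+02 -1.34200e+01 -1.52000e-01] roll -0.0072+-0.0044 pitch 0.0377+-0.0062 cam [-0.012 -0.067  0.963  0.    -0.002  0.   ]
```

Run:
```python
from rig import ctrl
from h import *
import pickle
s1,c1=pickle.load(open("v1.pkl","rb"))
H=atz(c1,(303,160.5),camT(c1,s1),167)[0];print(H)
zc=c1["img"]
crop(zc,280,130,330,190,10,"pics/hh.png")
s=ctrl.sense();print(tooldelta(s,[507,-246,200]))
```

```text
[ 509.60589249 -246.82280778  167.        ]
[401.02118342  24.11757307  79.88427019]
```

View pics/hh.png

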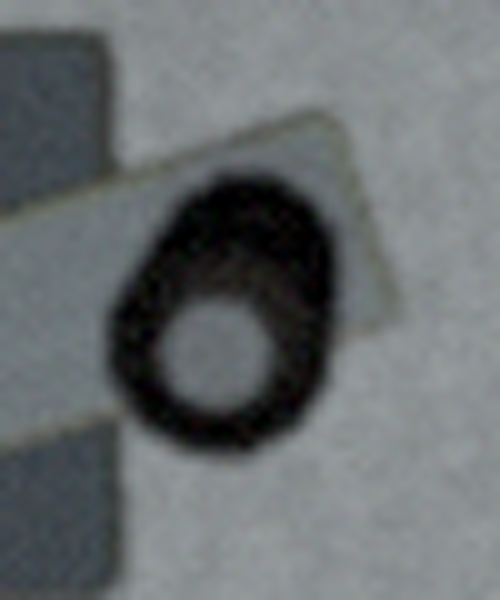

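Call:
jog_arm(targets=[{"offset": [0.02,0,0.004],"yaw": 0},{"offset": [0.055,0,0.011],"yaw": 0},{"offset": [0.092,0,0.018],"yaw": 0},{"offset": [0.13,0,0.026],"yaw": 0},{"offset": [0.168,0.002,0.033],"yaw": 0},{"offset": [0.206,0.005,0.041],"yaw": 0},{"offset": [0.244,0.008,0.048],"yaw": 0},{"offset": [0.282,0.01,0.056],"yaw": 0},{"offset": [0.318,0.012,0.063],"yaw": 0},{"offset": [0.353,0.014,0.07],"yaw": 0},{"offset": [0.383,0.016,0.076],"yaw": 0},{"offset": [0.401,0.018,0.08],"yaw": 0}])

```text
time_s: 18.05
eef_pos: [505.8, -250.5, 205.9]
ee_rot: [-0.462, 0.462, -0.532, 0.539]
force: [-0.4, -0.5, 0.0]
grip_width: 0.447
```

Call:
jog_arm(targets=[{"offset": [0,0,0],"yaw": 0},{"offset": [0,0,0],"yaw": 0}])

```text
time_s: 18.22
eef_pos: [504.7, -252.3, 205.5]
ee_rot: [-0.461, 0.461, -0.533, 0.54]
force: [-0.2, 0.1, -0.0]
grip_width: 0.446
```

Run:
```python
from rig import ctrl
from h import *
import pickle
s=ctrl.sense();c=ctrl.capture("wrist")
print(s["time_s"],s["eef_pos"],tz(s),s["dq"].round(3),tooldelta(s,[507,-245.3,120]))
pickle.dump((s,c),open("v3.pkl","wb")); cv2.imwrite("pics/v3.png",c["img"][:,:,::-1])
```

```text
18.2167 [ 504.74666262 -252.2886034   205.46005185] -0.15103328494924387 [ 0.05  -0.026  0.019  0.009  0.003  0.014] [-7.80569912 85.41701961  0.58514152]
```

View pics/v3.png

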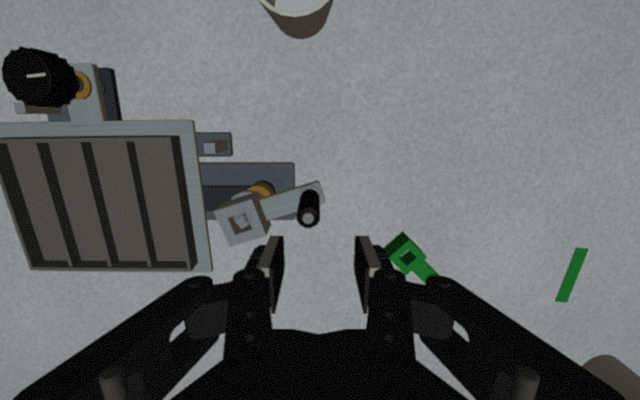

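Call:
jog_arm(targets=[{"offset": [-0.004,0.01,0],"yaw": 0},{"offset": [-0.0078,0.025,0.0005],"yaw": 0},{"offset": [-0.0078,0.04,0.0005],"yaw": 0},{"offset": [-0.0078,0.055,0.0005],"yaw": 0},{"offset": [-0.0078,0.068,0.0005],"yaw": 0},{"offset": [-0.0078,0.078,0.0005],"yaw": 0},{"offset": [-0.0078,0.085,0.0005],"yaw": 0},{"offset": [-0.0078,0.086,0.0005],"yaw": 0}])

```text
time_s: 18.93
eef_pos: [506.9, -243.0, 118.5]
ee_rot: [-0.461, 0.462, -0.533, 0.539]
force: [-0.3, 0.9, -0.5]
grip_width: 0.446
```

Call:
jog_arm(targets=[{"offset": [0,0,0],"yaw": 0},{"offset": [0,0,0],"yaw": 0},{"offset": [0,0,0],"yaw": 0},{"offset": [0,0,0],"yaw": 0}], fingers=0.005)

```text
time_s: 19.27
eef_pos: [507.3, -243.5, 119.2]
ee_rot: [-0.461, 0.462, -0.532, 0.539]
force: [0.6, -1.6, -0.1]
grip_width: 0.199
```

Call:
jog_arm(targets=[{"offset": [0.0015,0,-0.0063],"yaw": 0},{"offset": [0.0028,0,-0.016],"yaw": 0},{"offset": [0.0025,0,-0.0257],"yaw": 0},{"offset": [0.0012,0,-0.0334],"yaw": 0},{"offset": [-0.0005,0,-0.0396],"yaw": 0},{"offset": [-0.0012,0,-0.0415],"yaw": 0},{"offset": [-0.0012,0,-0.0415],"yaw": 0},{"offset": [-0.0012,0,-0.0415],"yaw": 0}])

```text
time_s: 19.93
eef_pos: [465.5, -237.9, 119.7]
ee_rot: [-0.46, 0.462, -0.531, 0.54]
force: [-4.2, -9.0, 2.7]
grip_width: 0.196
```

Call:
jog_arm(targets=[{"offset": [0,0,0],"yaw": 0},{"offset": [0,0,0],"yaw": 0},{"offset": [0,0,0],"yaw": 0},{"offset": [0,-0.01,0],"yaw": 0},{"offset": [0.005,-0.03,0],"yaw": 0},{"offset": [0.01,-0.06,0],"yaw": 0},{"offset": [0.01,-0.075,0],"yaw": 0},{"offset": [0.01,-0.08,0],"yaw": 0},{"offset": [0.01,-0.08,0],"yaw": 0}], fingers=0.038)

```text
time_s: 20.68
eef_pos: [463.9, -246.9, 201.0]
ee_rot: [-0.461, 0.462, -0.531, 0.541]
force: [-0.2, -0.8, 0.4]
grip_width: 0.447
```

Run:
```python
from rig import ctrl
from h import *
import pickle
s=ctrl.sense();c=ctrl.capture("wrist")
print(s["time_s"],s["eef_pos"],tz(s),s["dq"].round(3))
pickle.dump((s,c),open("v4.pkl","wb")); cv2.imwrite("pics/v4.png",c["img"][:,:,::-1])
```

```text
20.6833 [ 463.91376404 -246.92852968  201.04795514] -0.148654661100883 [ 0.001  0.031  0.048 -0.001 -0.025  0.001]
```

View pics/v4.png

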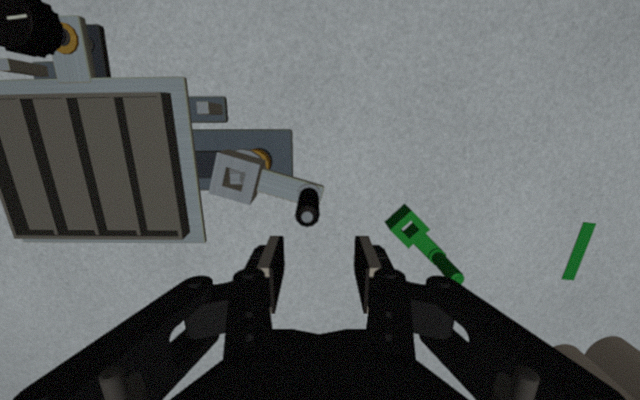

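Call:
jog_arm(targets=[{"offset": [-0.02,-0.002,0],"yaw": 0},{"offset": [-0.055,-0.004,0],"yaw": 0},{"offset": [-0.093,-0.006,0],"yaw": 0},{"offset": [-0.131,-0.008,-0.001],"yaw": 0},{"offset": [-0.169,-0.01,-0.002],"yaw": 0},{"offset": [-0.207,-0.01,-0.004],"yaw": 0},{"offset": [-0.245,-0.01,-0.006],"yaw": 0},{"offset": [-0.283,-0.01,-0.01],"yaw": 0},{"offset": [-0.321,-0.01,-0.015],"yaw": 0},{"offset": [-0.355,-0.01,-0.02],"yaw": 0},{"offset": [-0.378,-0.01,-0.025],"yaw": 0},{"offset": [-0.39,-0.01,-0.03],"yaw": 0}])

```text
time_s: 21.73
eef_pos: [490.4, 146.5, 203.8]
ee_rot: [-0.46, 0.464, -0.532, 0.539]
force: [1.1, -0.2, -0.5]
grip_width: 0.445
```

Call:
jog_arm(targets=[{"offset": [0,0,0],"yaw": 0},{"offset": [0,0,0],"yaw": 0},{"offset": [0,0,0],"yaw": 0}])

```text
time_s: 21.98
eef_pos: [490.2, 145.8, 203.0]
ee_rot: [-0.46, 0.464, -0.532, 0.538]
force: [-1.4, 0.1, 0.5]
grip_width: 0.449
```

Run:
```python
from rig import ctrl
from h import *
import pickle
s=ctrl.sense();c=ctrl.capture("wrist")
print(s["time_s"],s["eef_pos"],tz(s),s["dq"].round(3))
pickle.dump((s,c),open("v5.pkl","wb")); cv2.imwrite("pics/v5.png",c["img"][:,:,::-1])
from f2 import V
p=[522,-13.2,-.152,0,.038]
for f in("v4","v5"):
    s,c=pickle.load(open(f+".pkl","rb"));T=camT(c,s)
    from fit import RIM,POST
    print(f,{n:proj(c,plate_pts(p,l),T)[0].round().astype(int).tolist() for n,l in {**CORN,**RIM}.items()},{n:proj(c,stage_pts(p,l),T)[0].round().astype(int).tolist() for n,l in POST.items()})
```

```text
21.9833 [490.21828439 145.78058287 203.00809541] -0.14616607025616457 [-0.016 -0.006 -0.009 -0.001  0.001  0.002]
v4 {'BR': [205, 244], 'TR': [184, 76], 'BL': [22, 243], 'TL': [-29, 80], 'r++': [-33, 95], 'r+-': [160, 91], 'r-+': [14, 238], 'r--': [183, 240]} {'p1': [202, 107], 'p2': [3, 64]}
v5 {'BR': [542, 215], 'TR': [584, 45], 'BL': [354, 215], 'TL': [363, 38], 'r++': [382, 51], 'r+-': [584, 57], 'r-+': [372, 209], 'r--': [546, 209]} {'p1': [588, 77], 'p2': [399, 23]}
```

View pics/v5.png

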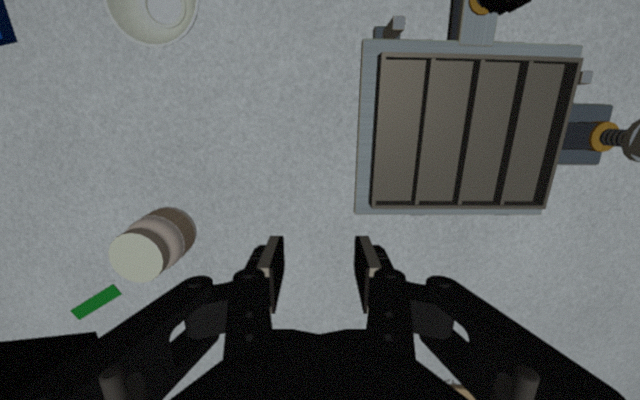

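Run:
```python
from zoom import *
import pickle
s,c=pickle.load(open("v4.pkl","rb"));s2,c2=pickle.load(open("v5.pkl","rb"))
zoom([(c,187,76),(c,206,241),(c,15,237),(c,184,237),(c,164,93),(c,206,108),(c,7,65),(c2,363,39),(c2,356,214),(c2,582,46),(c2,382,53),(c2,372,207),(c2,582,58),(c2,547,208),(c2,586,77),(c2,398,23)],"pics/z2.png",cols=4,S=150)
```

```text
(no output)
```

View pics/z2.png

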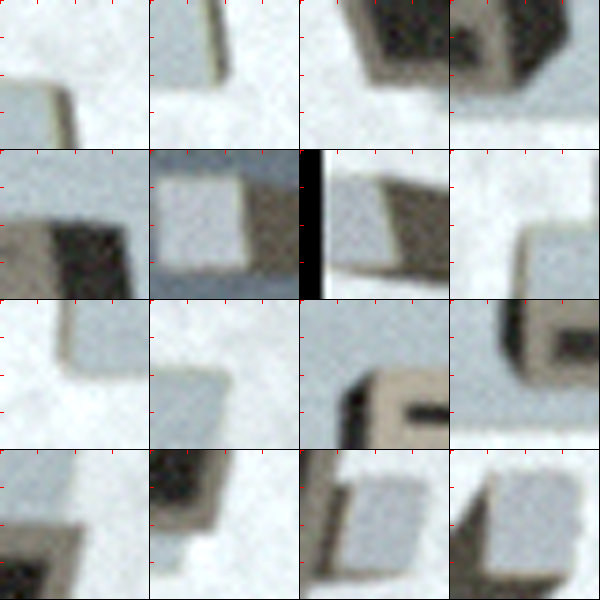

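```bash
cat > f3.py <<'E'
from fit import *
from zoom import zz
s1,c1=pickle.load(open("v4.pkl","rb"));s2,c2=pickle.load(open("v5.pkl","rb"))
z=lambda x,y,X,Y: zz(x,y,X,Y,10,150)
V=[(s1,c1,{"TR":z(187,76,52,82),"BR":z(206,241,65,87),"r-+":z(15,237,68,84),"r--":z(184,237,64,86),"r+-":z(164,93,50,69),"p1":z(206,108,52,72)}),
(s2,c2,{"TL":z(363,39,77,76),"BL":z(356,214,71,76),"TR":z(582,46,80,72),"r++":z(382,53,75,70),"r-+":z(372,207,70,84),"r+-":z(582,58,83,75),"r--":z(547,208,65,80),"p1":z(586,77,81,76),"p2":z(398,23,82,74)})]
if __name__=="__main__": fit(V,[522,-12.5,-.155,0,.04],.4)
E
python3 f3.py
```

```text
TR [ 0.37 -0.77]; BR [0.45 1.21]; r-+ [0.11 0.06]; r-- [0.29 1.04]; r+- [ 0.11 -0.8 ]; p1 [-0.02 -0.08]; 
TL [-0.73 -0.83]; BL [-1.17  0.77]; TR [ 0.67 -0.46]; r++ [-0.3  -0.41]; r-+ [0.15 0.32]; r+- [-0.24 -0.07]; r-- [-0.46  0.35]; p1 [-0.21  0.32]; p2 [0.26 0.13]; 
pose [ 5.22317e+02 -1.35450e+01 -1.52000e-01] roll 0.0024+-0.0043 pitch 0.0393+-0.0077 cam [ 0.004 -0.202  0.985 -0.    -0.002 -0.   ]
```

Call:
jog_arm(targets=[{"offset": [0.01,0,0.012],"yaw": 0.05},{"offset": [0.03,0,0.035],"yaw": 0.12},{"offset": [0.053,0,0.062],"yaw": 0.2},{"offset": [0.076,0,0.089],"yaw": 0.28},{"offset": [0.099,0,0.116],"yaw": 0.36},{"offset": [0.12,0,0.141],"yaw": 0.44},{"offset": [0.138,0,0.162],"yaw": 0.51},{"offset": [0.149,0,0.175],"yaw": 0.55},{"offset": [0.153,0,0.18],"yaw": 0.55},{"offset": [0.153,0,0.18],"yaw": 0.55},{"offset": [0.153,0,0.18],"yaw": 0.55}], fingers=0.068)

```text
time_s: 22.95
eef_pos: [645.6, -32.1, 205.3]
ee_rot: [-0.298, 0.301, -0.637, 0.644]
force: [0.1, -0.2, 0.6]
grip_width: 0.796
```

Run:
```python
from rig import ctrl
from h import *
import pickle
s=ctrl.sense();c=ctrl.capture("wrist")
print(s["time_s"],s["eef_pos"],tz(s),s["dq"].round(3),s["joints"].round(2))
pickle.dump((s,c),open("v6.pkl","wb")); cv2.imwrite("pics/v6.png",c["img"][:,:,::-1])
T=camT(c,s);print(proj(c,[646,-32.4,120],T))
```

```text
22.95 [645.64074242 -32.1291642  205.32130987] -0.6960726466637791 [ 0.02  -0.019  0.012  0.001 -0.001  0.007] [-0.23  0.6   1.1  -0.01  1.44  2.04]
[[318.38737117 200.63965116]]
```

View pics/v6.png

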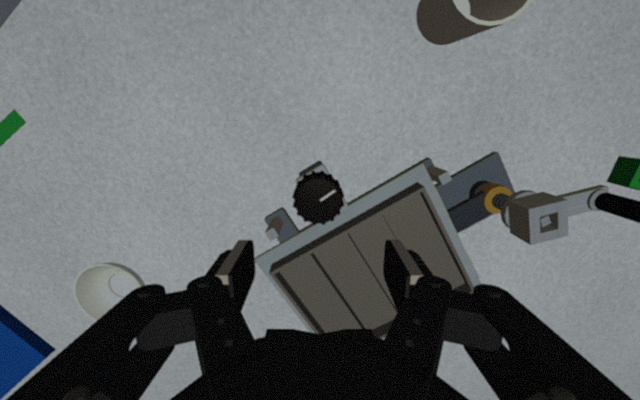

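Call:
jog_arm(targets=[{"offset": [0,0.012,0.002],"yaw": 0},{"offset": [0,0.035,0.002],"yaw": 0},{"offset": [0,0.06,0.002],"yaw": 0},{"offset": [0,0.08,0.002],"yaw": 0},{"offset": [0,0.095,0.002],"yaw": 0},{"offset": [0,0.107,0.002],"yaw": 0},{"offset": [0,0.114,0.002],"yaw": 0},{"offset": [0,0.118,0.002],"yaw": 0},{"offset": [0,0.118,0.002],"yaw": 0}])

```text
time_s: 23.75
eef_pos: [647.0, -33.9, 87.2]
ee_rot: [-0.299, 0.301, -0.637, 0.644]
force: [-0.9, -0.4, -0.5]
grip_width: 0.793
```

Call:
jog_arm(targets=[{"offset": [0,0,0],"yaw": 0},{"offset": [0,0,0],"yaw": 0},{"offset": [0,0,0],"yaw": 0},{"offset": [0,0,0],"yaw": 0}], fingers=0.035, grip_force=35)

```text
time_s: 24.08
eef_pos: [647.6, -33.8, 88.4]
ee_rot: [-0.299, 0.301, -0.637, 0.644]
force: [-0.2, 1.3, 4.7]
grip_width: 0.5
```

Run:
```python
from rig import ctrl
from h import *
import pickle
s=ctrl.sense();c=ctrl.capture("wrist");d=ctrl.capture("scene")
print(s["time_s"],s["eef_pos"],tz(s),s["force"],s["grip_width"],s["joints"].round(2))
o=np.hstack([cv2.resize(c["img"][150:350,220:420],(380,380)),cv2.resize(d["img"][170:250,260:340],(380,380))])
cv2.imwrite("pics/v7.png",o[:,:,::-1])
```

```text
24.0833 [647.56640579 -33.79096678  88.36495698] -0.6950154443125118 [-0.2223753   1.34682334  4.73131061] 0.49961437156773053 [-0.23  0.69  1.25 -0.01  1.2   2.04]
```

View pics/v7.png

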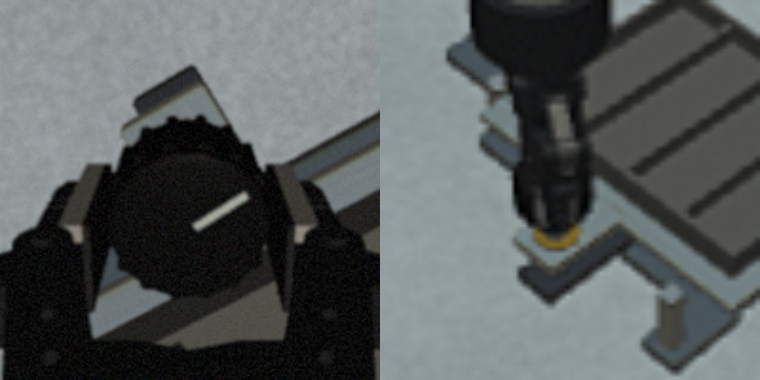

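Call:
jog_arm(targets=[{"offset": [0,0,0],"yaw": -0.07},{"offset": [0,0,0],"yaw": -0.18},{"offset": [0,0,0],"yaw": -0.3},{"offset": [0,0,0],"yaw": -0.42},{"offset": [0,0,0],"yaw": -0.54},{"offset": [0,0,0],"yaw": -0.66},{"offset": [0,0,0],"yaw": -0.78},{"offset": [0,0,0],"yaw": -0.9},{"offset": [0,0,0],"yaw": -1.02},{"offset": [0,0,0],"yaw": -1.14},{"offset": [0,0,0],"yaw": -1.23},{"offset": [0,0,0],"yaw": -1.25}])

```text
time_s: 25.18
eef_pos: [647.8, -30.2, 88.4]
ee_rot: [-0.618, 0.62, -0.34, 0.344]
force: [2.1, 15.8, 1.8]
grip_width: 0.501
```

Call:
jog_arm(targets=[{"offset": [0,0,0],"yaw": 0},{"offset": [0,0,0],"yaw": 0}])

```text
time_s: 25.35
eef_pos: [647.8, -29.9, 88.4]
ee_rot: [-0.618, 0.62, -0.34, 0.344]
force: [0.4, 1.5, -0.4]
grip_width: 0.496
```

Run:
```python
from rig import ctrl
from h import *
import pickle
s=ctrl.sense();c=ctrl.capture("wrist");d=ctrl.capture("scene")
print(s["time_s"],s["eef_pos"],tz(s),s["force"],s["grip_width"],s["joints"].round(2))
o=np.hstack([cv2.resize(c["img"][150:350,220:420],(380,380)),cv2.resize(d["img"][170:250,260:340],(380,380))])
cv2.imwrite("pics/v8.png",o[:,:,::-1])
```

```text
25.35 [647.80634191 -29.92210194  88.41790465] 0.5608199101972344 [ 0.43496634  1.46460565 -0.44377481] 0.496313491609183 [-0.22  0.69  1.25 -0.    1.2   0.79]
```

View pics/v8.png

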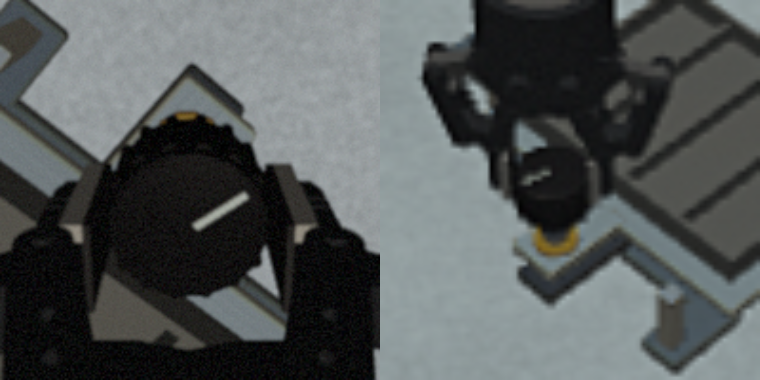

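Call:
jog_arm(targets=[{"offset": [0,0,0],"yaw": 0},{"offset": [0,0,0],"yaw": 0},{"offset": [0,0,0],"yaw": 0},{"offset": [0,-0.015,0],"yaw": 0},{"offset": [0,-0.04,0],"yaw": 0},{"offset": [0.01,-0.07,0.005],"yaw": -0.1},{"offset": [0.02,-0.1,0.01],"yaw": -0.22},{"offset": [0.035,-0.12,0.016],"yaw": -0.34},{"offset": [0.05,-0.125,0.022],"yaw": -0.46},{"offset": [0.06,-0.125,0.026],"yaw": -0.58},{"offset": [0.064,-0.125,0.027],"yaw": -0.7},{"offset": [0.064,-0.125,0.027],"yaw": -0.82}], fingers=0.065)

```text
time_s: 26.45
eef_pos: [704.6, -70.5, 213.2]
ee_rot: [-0.702, 0.706, -0.064, 0.067]
force: [-0.9, -0.5, 0.2]
grip_width: 0.761
```

Call:
jog_arm(targets=[{"offset": [0,0,0],"yaw": 0},{"offset": [0,0,0],"yaw": 0}])

```text
time_s: 26.62
eef_pos: [704.6, -70.8, 213.0]
ee_rot: [-0.702, 0.706, -0.066, 0.068]
force: [0.1, -0.2, 0.5]
grip_width: 0.762
```

```bash
cat > cap.py <<'E'
import sys,pickle
from rig import ctrl
from h import *
from fit import RIM,POST
f=sys.argv[1]
s=ctrl.sense();c=ctrl.capture("wrist");T=camT(c,s)
print(s["time_s"],s["eef_pos"],tz(s),s["dq"].round(3),s["joints"].round(2))
pickle.dump((s,c),open(f+".pkl","wb")); cv2.imwrite(f"pics/{f}.png",c["img"][:,:,::-1])
p=[522.4,-13.5,-.152,0,0]
print({n:proj(c,plate_pts(p,l),T)[0].round().astype(int).tolist() for n,l in {**CORN,**RIM}.items()},{n:proj(c,stage_pts(p,l),T)[0].round().astype(int).tolist() for n,l in POST.items()})
E
python3 cap.py v9
```

```text
26.6167 [704.56860228 -70.84230139 213.02015493] 1.381165981167778 [ 0.005 -0.007  0.004  0.004 -0.001  0.03 ] [-0.26  0.75  0.82 -0.    1.57 -0.07]
{'BR': [94, 255], 'TR': [238, 250], 'BL': [42, 61], 'TL': [213, 49], 'r++': [192, 63], 'r+-': [219, 247], 'r-+': [42, 72], 'r--': [90, 251]} {'p1': [215, 262], 'p2': [231, 86]}
```

View pics/v9.png

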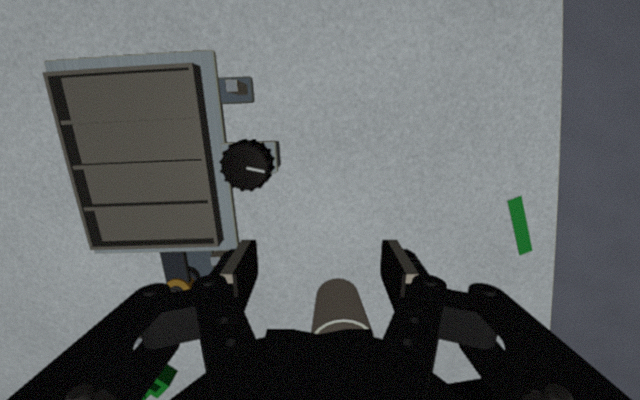

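Call:
jog_arm(targets=[{"offset": [-0.02,0,-0.002],"yaw": 0},{"offset": [-0.05,0,-0.005],"yaw": 0},{"offset": [-0.085,0,-0.009],"yaw": 0},{"offset": [-0.12,0,-0.013],"yaw": 0},{"offset": [-0.155,0,-0.016],"yaw": 0},{"offset": [-0.19,0,-0.02],"yaw": 0},{"offset": [-0.225,0,-0.024],"yaw": 0},{"offset": [-0.26,0,-0.028],"yaw": 0},{"offset": [-0.295,0,-0.032],"yaw": 0},{"offset": [-0.325,0,-0.035],"yaw": 0},{"offset": [-0.35,0,-0.037],"yaw": 0},{"offset": [-0.364,0,-0.039],"yaw": 0}])

```text
time_s: 27.67
eef_pos: [337.5, -39.5, 212.0]
ee_rot: [-0.702, 0.706, -0.067, 0.07]
force: [1.0, -0.1, 0.6]
grip_width: 0.757
```

Call:
jog_arm(targets=[{"offset": [0,0,0],"yaw": 0},{"offset": [0,0,0],"yaw": 0},{"offset": [0,0,0],"yaw": 0}])

```text
time_s: 27.92
eef_pos: [338.1, -39.7, 212.3]
ee_rot: [-0.702, 0.706, -0.067, 0.07]
force: [0.5, -0.2, -1.1]
grip_width: 0.761
```

```bash
python3 cap.py v10
```

```text
27.9167 [338.14282602 -39.71174957 212.29771561] 1.3762788102756096 [ 0.005  0.019 -0.006  0.     0.001 -0.011] [-0.46 -0.11  1.98 -0.    1.26 -0.27]
{'BR': [395, 225], 'TR': [545, 219], 'BL': [401, 13], 'TL': [580, 10], 'r++': [581, 20], 'r+-': [548, 213], 'r-+': [423, 23], 'r--': [413, 219]} {'p1': [519, 231], 'p2': [587, 48]}
```

View pics/v10.png

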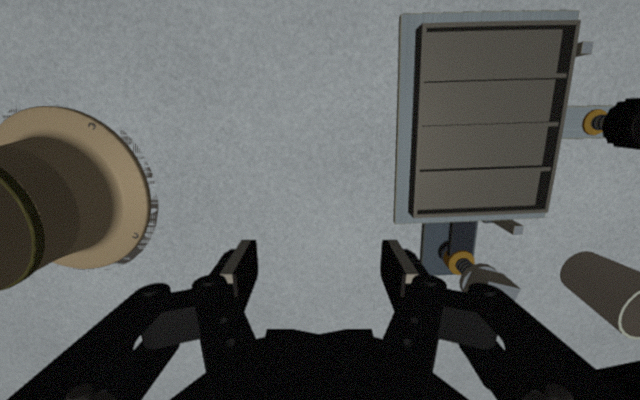

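Run:
```python
from zoom import *
import pickle
s,c=pickle.load(open("v9.pkl","rb"));s2,c2=pickle.load(open("v10.pkl","rb"))
zoom([(c,46,61),(c,214,53),(c,238,250),(c,96,250),(c,46,74),(c,194,66),(c,219,245),(c,92,247),(c,234,87),
(c2,402,15),(c2,578,13),(c2,395,221),(c2,423,25),(c2,578,23),(c2,414,214),(c2,548,213),(c2,585,48),(c2,517,229)],"pics/z3.png",cols=5,S=150)
```

```text
(no output)
```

View pics/z3.png

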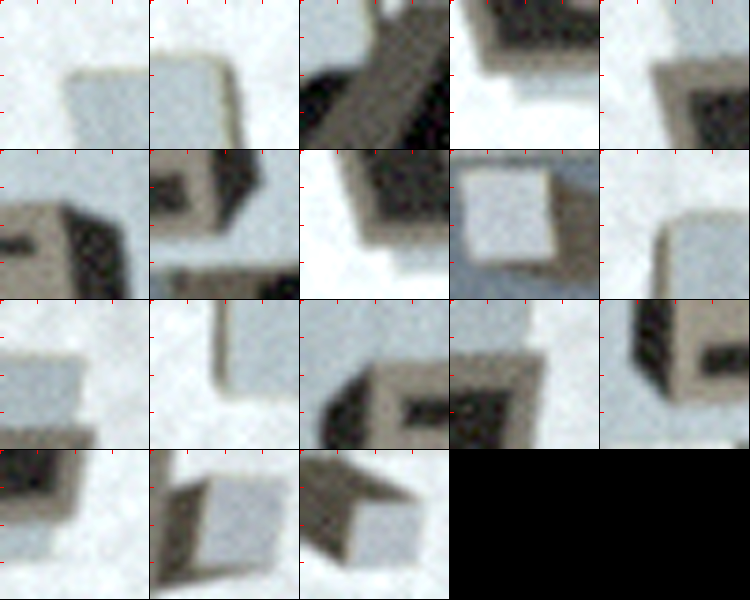

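```bash
cat > f4.py <<'E'
from fit import *
from zoom import zz
s1,c1=pickle.load(open("v9.pkl","rb"));s2,c2=pickle.load(open("v10.pkl","rb"))
z=lambda x,y,X,Y: zz(x,y,X,Y,10,150)
V=[(s1,c1,{"BL":z(46,61,68,75),"TL":z(214,53,70,57),"r-+":z(46,74,53,66),"r++":z(194,66,65,56),"r+-":z(219,245,67,86),"r--":z(92,247,62,93),"p2":z(234,87,58.5,66)}),
(s2,c2,{"BL":z(402,15,69,64),"TL":z(578,13,85,55),"BR":z(395,221,79,93),"r-+":z(423,25,70,65),"r++":z(578,23,95,53),"r--":z(414,214,68,102),"r+-":z(548,213,76,68),"p2":z(585,48,92.5,72.5),"p1":z(517,229,83.5,84)})]
if __name__=="__main__":
    fit(V,[522,-12.5,-.155,0,.0],.4)
    for w in V: fit([w],[522,-12.5,-.155,0,.0],.4)
E
python3 f4.py
```

```text
BL [-0.66 -0.13]; TL [ 0.62 -0.83]; r-+ [ 0.95 -0.28]; r++ [ 0.07 -0.5 ]; r+- [0.51 0.55]; r-- [0.27 0.74]; p2 [0.16 0.5 ]; 
BL [-0.73 -0.14]; TL [ 0.64 -0.68]; BR [-1.05  1.24]; r-+ [-0.27 -0.37]; r++ [-0.51  0.01]; r-- [0.09 0.2 ]; r+- [-0.11  0.41]; p2 [-0.13  0.11]; p1 [-0.02  0.06]; 
pose [ 5.22618e+02 -1.40290e+01 -1.55000e-01] roll 0.0089+-0.0050 pitch 0.0108+-0.0047 cam [ 0.022 -0.384  0.912 -0.003 -0.001 -0.002]
BL [-0.48 -0.04]; TL [ 0.28 -0.35]; r-+ [ 1.18 -0.18]; r++ [-0.19 -0.07]; r+- [-0.02  0.09]; r-- [0.16 0.17]; p2 [-0.33  0.73]; 
pose [ 5.21219e+02 -1.19280e+01 -1.55000e-01] roll 0.0025+-0.0097 pitch 0.0073+-0.0076 cam [ 5.000e-03 -4.280e-01  2.089e+00  3.000e-03  1.000e-03  0.000e+00]
BL [-0.21  0.06]; TL [ 0.62 -0.4 ]; BR [-0.65  0.82]; r-+ [ 0.18 -0.23]; r++ [-0.55  0.23]; r-- [ 0.46 -0.25]; r+- [0.02 0.11]; p2 [-0.07  0.26]; p1 [ 0.1  -0.25]; 
pose [ 5.23091e+02 -1.33010e+01 -1.54000e-01] roll 0.0099+-0.0058 pitch 0.0106+-0.0075 cam [ 8.000e-03 -4.310e-01  2.116e+00 -2.000e-03  0.000e+00  0.000e+00]
```

```bash
cat > joint.py <<'E'
from fit import *
import f2,f3,f4
def joint(groups,dconstr,sig=.5,inset=True,verbose=True):
    # groups: list of (views,rollidx,pitchidx)
    nr=1+max(g[1] for g in groups); npi=1+max(g[2] for g in groups)
    def f(q,raw=False):
        st=q[:3];dm=q[3:9];ip,ir=q[9:11];ro=q[11:11+nr];pi=q[11+nr:11+nr+npi]
        D6=np.eye(4);D6[:3,:3]=R.from_rotvec(dm[3:]).as_matrix();D6[:3,3]=dm[:3]
        r=[]
        for V,a,b in groups:
            p=[*st,ro[a],pi[b]]
            for s,c,o in V:
                T=camT(c,s)@D6
                for n,uv in o.items():
                    if n in POST: P=stage_pts(p,POST[n])
                    else:
                        L=np.array(CORN[n] if n in CORN else RIM[n],float); k=ip if n in CORN else ir
                        L[:2]-=np.sign(L[:2])*k; P=plate_pts(p,L)
                    r+=list((proj(c,P,T)[0]-uv)/sig)
        if raw: return np.array(r)*sig
        pr=[dm[0]/2,dm[1]/2,dm[2]/2,*(dm[3:]/.008),ip/(.7 if inset else 1e-3),ir/(.7 if inset else 1e-3)]
        pr+=[((ro if k=="r" else pi)[j]-(ro if k=="r" else pi)[i]-d)/sd for k,i,j,d,sd in dconstr]
        return np.r_[r,pr]
    q=least_squares(f,np.r_[522,-13,-.153,np.zeros(8+nr+npi)],x_scale=np.r_[1,1,.01,1,1,1,.01,.01,.01,1,1,.01*np.ones(nr+npi)],loss="soft_l1")
    sd=np.sqrt(np.diag(np.linalg.inv(q.jac.T@q.jac)))
    print("rms",np.sqrt((f(q.x,True)**2).mean()).round(2),"st",q.x[:3].round(3),"cam",q.x[3:9].round(3),"inset",q.x[9:11].round(2))
    print("roll",q.x[11:11+nr].round(4),sd[11:11+nr].round(4),"pitch",q.x[11+nr:].round(4),sd[11+nr:].round(4))
    return q.x
if __name__=="__main__":
    G=[(f2.V,0,0),(f3.V,1,0),(f4.V,1,1)]
    C=[("r",0,1,.0065,.001),("p",0,1,-.0377,.0015)]
    joint(G,C);joint(G,[]);joint(G,C,inset=False)
E
python3 joint.py
```

```text
rms 0.34 st [ 5.22373e+02 -1.27080e+01 -1.53000e-01] cam [-0.087 -1.316  0.55   0.003  0.    -0.   ] inset [0.8  0.26]
roll [-0.0073 -0.0007] [0.0021 0.0021] pitch [0.0435 0.0064] [0.0031 0.0031]
rms 0.33 st [ 5.22367e+02 -1.26950e+01 -1.53000e-01] cam [-0.427 -0.479  0.784  0.001 -0.001 -0.   ] inset [0.78 0.26]
roll [-0.0065  0.0019] [0.0033 0.0027] pitch [0.0385 0.0104] [0.0042 0.0038]
rms 0.57 st [ 5.22477e+02 -1.27580e+01 -1.53000e-01] cam [-4.46e-01 -1.02e+00  7.99e-01  3.00e-03 -1.00e-03 -0.00e+00] inset [0. 0.]
roll [-0.0064  0.0003] [0.0024 0.0024] pitch [0.0439 0.0068] [0.0034 0.0033]
```

Call:
jog_arm(targets=[{"offset": [0.015,0,0.003],"yaw": 0},{"offset": [0.045,0,0.01],"yaw": 0},{"offset": [0.078,0,0.018],"yaw": 0},{"offset": [0.111,0,0.025],"yaw": 0},{"offset": [0.144,0,0.032],"yaw": 0},{"offset": [0.177,0,0.04],"yaw": 0},{"offset": [0.21,0,0.047],"yaw": 0},{"offset": [0.241,0,0.054],"yaw": 0},{"offset": [0.268,0,0.06],"yaw": 0},{"offset": [0.288,0,0.065],"yaw": 0},{"offset": [0.298,0,0.067],"yaw": 0},{"offset": [0.3,0,0.067],"yaw": 0}])

```text
time_s: 28.97
eef_pos: [647.2, -31.4, 211.3]
ee_rot: [-0.702, 0.705, -0.067, 0.069]
force: [-0.6, -0.0, 0.2]
grip_width: 0.761
```

Call:
jog_arm(targets=[{"offset": [0,0,0],"yaw": 0},{"offset": [0,0,0],"yaw": 0}])

```text
time_s: 29.13
eef_pos: [647.0, -31.2, 210.3]
ee_rot: [-0.702, 0.705, -0.068, 0.069]
force: [-1.0, -0.2, -0.2]
grip_width: 0.76
```

```bash
python3 cap.py v11
python3 - <<'E'
from h import *
import pickle
s,c=pickle.load(open("v11.pkl","rb"));T=camT(c,s)
print(proj(c,[645,-31.7,120],T),tooldelta(s,[645,-31.7,87]))
crop(c["img"],220,130,420,330,3,"pics/v11c.png")
E
```

```text
29.1333 [646.9621703  -31.23577569 210.31244864] 1.3768196203561325 [-0.004 -0.022  0.015  0.001  0.002 -0.003] [-0.23  0.6   1.09 -0.    1.45 -0.03]
{'BR': [148, 277], 'TR': [292, 272], 'BL': [105, 89], 'TL': [278, 79], 'r++': [261, 94], 'r+-': [277, 270], 'r-+': [109, 102], 'r--': [148, 275]} {'p1': [269, 283], 'p2': [294, 114]}
[[315.59582873 198.36515848]] [ -2.06060841 123.31136507  -0.29452318]
```

View pics/v11c.png

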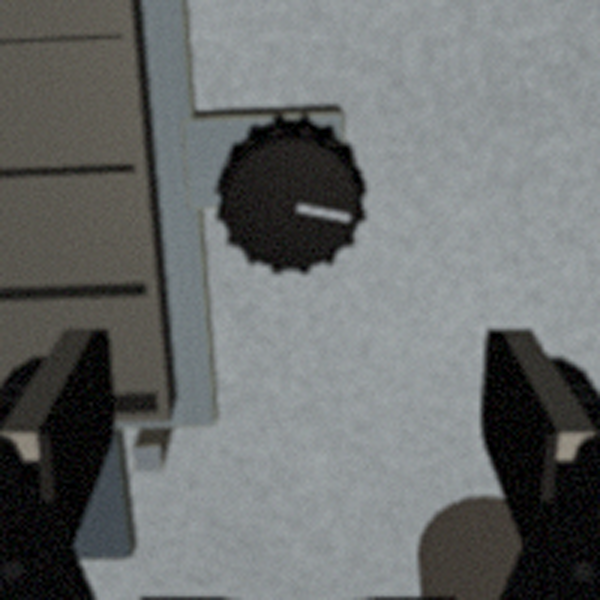

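Call:
jog_arm(targets=[{"offset": [-0.001,0.012,0.001],"yaw": 0},{"offset": [-0.001,0.035,0.001],"yaw": 0},{"offset": [-0.001,0.06,0.001],"yaw": 0},{"offset": [-0.001,0.083,0.001],"yaw": 0},{"offset": [-0.001,0.1,0.001],"yaw": 0},{"offset": [-0.001,0.112,0.001],"yaw": 0},{"offset": [-0.001,0.12,0.001],"yaw": 0},{"offset": [-0.001,0.123,0.001],"yaw": 0},{"offset": [-0.001,0.123,0.001],"yaw": 0}])

```text
time_s: 29.93
eef_pos: [646.2, -30.7, 88.0]
ee_rot: [-0.702, 0.705, -0.068, 0.069]
force: [0.5, 0.3, 0.1]
grip_width: 0.762
```

Call:
jog_arm(targets=[{"offset": [0,0,0],"yaw": 0},{"offset": [0,0,0],"yaw": 0},{"offset": [0,0,0],"yaw": 0},{"offset": [0,0,0],"yaw": 0}], fingers=0.035, grip_force=35)

```text
time_s: 30.27
eef_pos: [645.4, -30.6, 89.7]
ee_rot: [-0.702, 0.706, -0.068, 0.069]
force: [-8.3, 1.0, 8.6]
grip_width: 0.499
```

Call:
jog_arm(targets=[{"offset": [0,0,0],"yaw": -0.05},{"offset": [0,0,0],"yaw": -0.12},{"offset": [0,0,0],"yaw": -0.19},{"offset": [0,0,0],"yaw": -0.24},{"offset": [0,0,0],"yaw": -0.24},{"offset": [0,0,0],"yaw": -0.24}])

```text
time_s: 30.77
eef_pos: [645.1, -30.6, 89.9]
ee_rot: [-0.705, 0.709, 0.016, -0.016]
force: [-4.2, -0.4, -0.7]
grip_width: 0.499
```

Run:
```python
from rig import ctrl
from h import *
s=ctrl.sense();print(s["time_s"],s["eef_pos"],tz(s),s["grip_width"],s["force"])
```

```text
30.7667 [645.05346813 -30.56453777  89.88640082] 1.6156060854473975 0.49930402475318464 [-4.17624038 -0.44260029 -0.65124762]
```

Call:
jog_arm(targets=[{"offset": [0,0,0],"yaw": 0},{"offset": [0,0,0],"yaw": 0},{"offset": [0,0,0],"yaw": 0},{"offset": [0,-0.015,0],"yaw": 0},{"offset": [0,-0.04,0],"yaw": 0},{"offset": [0.01,-0.07,-0.008],"yaw": 0.05},{"offset": [0.025,-0.1,-0.02],"yaw": 0.1},{"offset": [0.04,-0.115,-0.032],"yaw": 0.15},{"offset": [0.051,-0.12,-0.04],"yaw": 0.2},{"offset": [0.053,-0.12,-0.042],"yaw": 0.2},{"offset": [0.053,-0.12,-0.042],"yaw": 0.2},{"offset": [0.053,-0.12,-0.042],"yaw": 0.2}], fingers=0.065)

```text
time_s: 31.77
eef_pos: [699.4, -69.1, 208.9]
ee_rot: [-0.703, 0.707, -0.055, 0.054]
force: [0.3, 0.1, -0.1]
grip_width: 0.761
```

```bash
python3 cap.py v12
```

```text
31.7667 [699.4008092  -69.07982799 208.92624601] 1.417047227007206 [ 0.007 -0.01   0.011  0.     0.002  0.002] [-0.26  0.74  0.84 -0.    1.56 -0.11]
{'BR': [93, 249], 'TR': [240, 250], 'BL': [48, 50], 'TL': [223, 45], 'r++': [201, 58], 'r+-': [221, 246], 'r-+': [47, 62], 'r--': [89, 245]} {'p1': [216, 260], 'p2': [240, 83]}
```

Call:
jog_arm(targets=[{"offset": [-0.02,0,-0.002],"yaw": 0},{"offset": [-0.05,0,-0.004],"yaw": 0},{"offset": [-0.085,0,-0.006],"yaw": 0},{"offset": [-0.12,0,-0.009],"yaw": 0},{"offset": [-0.155,0,-0.012],"yaw": 0},{"offset": [-0.19,0,-0.015],"yaw": 0},{"offset": [-0.225,0,-0.018],"yaw": 0},{"offset": [-0.26,0,-0.021],"yaw": 0},{"offset": [-0.295,0,-0.024],"yaw": 0},{"offset": [-0.325,0,-0.027],"yaw": 0},{"offset": [-0.345,0,-0.028],"yaw": 0},{"offset": [-0.355,0,-0.028],"yaw": 0}])

```text
time_s: 32.82
eef_pos: [341.5, -41.1, 209.5]
ee_rot: [-0.703, 0.707, -0.055, 0.053]
force: [0.2, -0.7, 1.0]
grip_width: 0.76
```

Call:
jog_arm(targets=[{"offset": [0,0,0],"yaw": 0},{"offset": [0,0,0],"yaw": 0},{"offset": [0,0,0],"yaw": 0}])

```text
time_s: 33.07
eef_pos: [341.7, -40.9, 209.4]
ee_rot: [-0.703, 0.707, -0.054, 0.053]
force: [0.4, 0.2, -0.4]
grip_width: 0.763
```

```bash
python3 cap.py v13
```

```text
33.0667 [341.67127445 -40.94385158 209.43549892] 1.4187318879654502 [-0.001  0.02  -0.015 -0.002  0.002 -0.001] [-0.46 -0.1   1.98 -0.01  1.26 -0.31]
{'BR': [391, 229], 'TR': [542, 229], 'BL': [406, 15], 'TL': [586, 20], 'r++': [587, 31], 'r+-': [545, 223], 'r-+': [428, 27], 'r--': [410, 223]} {'p1': [515, 240], 'p2': [592, 59]}
```

View pics/v12.png

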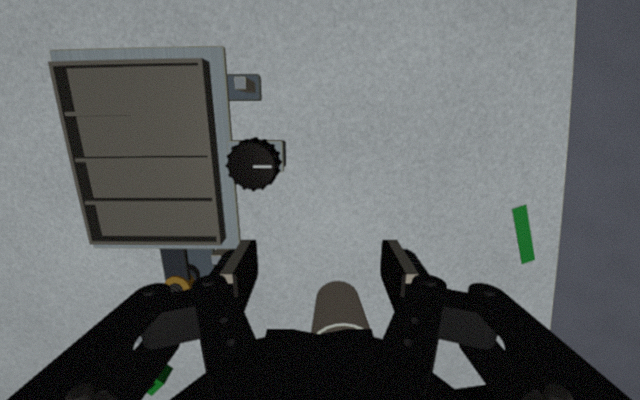

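View pics/v13.png

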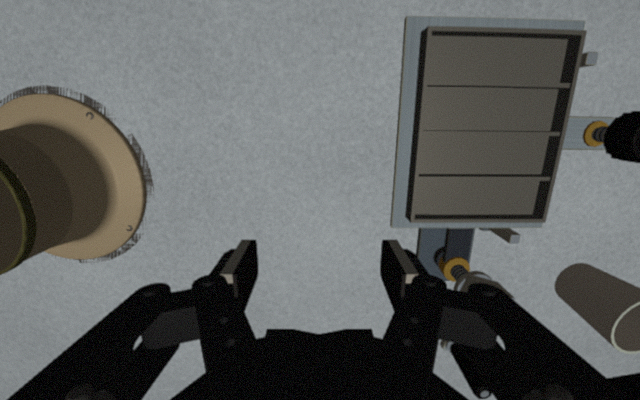

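Run:
```python
from zoom import *
import pickle
s,c=pickle.load(open("v12.pkl","rb"));s2,c2=pickle.load(open("v13.pkl","rb"))
zoom([(c,51,50),(c,223,48),(c,50,64),(c,203,61),(c,221,242),(c,91,241),(c,241,83),
(c2,406,18),(c2,582,22),(c2,392,225),(c2,428,29),(c2,583,32),(c2,411,219),(c2,545,219),(c2,590,59),(c2,514,238)],"pics/z4.png",cols=4,S=150)
```

```text
(no output)
```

View pics/z4.png

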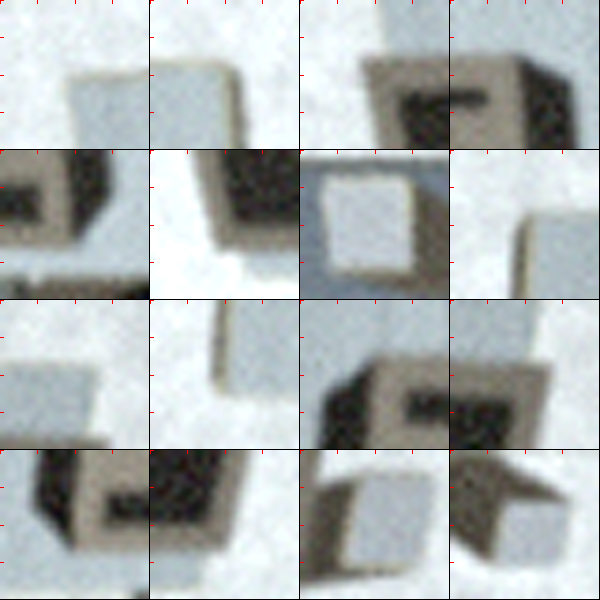

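```bash
cat > f5.py <<'E'
from fit import *
from zoom import zz
s1,c1=pickle.load(open("v12.pkl","rb"));s2,c2=pickle.load(open("v13.pkl","rb"))
z=lambda x,y,X,Y: zz(x,y,X,Y,10,150)
V=[(s1,c1,{"BL":z(51,50,70,78),"TL":z(223,48,73,64),"r-+":z(50,64,62,58),"r++":z(203,61,71,56),"r+-":z(221,242,73,93),"r--":z(91,241,66,97),"p2":z(241,83,68.5,73.5)}),
(s2,c2,{"BL":z(406,18,78,63),"TL":z(582,22,97,66),"BR":z(392,225,80,95),"r-+":z(428,29,72,58),"r++":z(583,32,101,66),"r--":z(411,219,73,99),"r+-":z(545,219,78,99),"p2":z(590,59,88,71),"p1":z(514,238,81,81.5)})]
E
python3 - <<'E'
from joint import *
import f5
G=[(f2.V,0,0),(f3.V,1,0),(f4.V,1,1),(f5.V,1,2)]
C=[("r",0,1,.0065,.001),("p",0,1,-.0377,.0015),("p",1,2,-.0072,.0005)]
joint(G,C);joint(G,[]); joint([(f5.V,0,0)],[])
E
```

```text
rms 0.34 st [ 5.22354e+02 -1.27270e+01 -1.53000e-01] cam [-0.104 -1.273  0.591  0.003 -0.    -0.   ] inset [0.86 0.22]
roll [-0.0068 -0.0002] [0.002  0.0018] pitch [ 0.044   0.0071 -0.    ] [0.0026 0.0024 0.0024]
rms 0.33 st [ 5.22336e+02 -1.27210e+01 -1.53000e-01] cam [-0.439 -0.381  0.814  0.    -0.001 -0.   ] inset [0.84 0.22]
roll [-0.0063  0.0027] [0.0032 0.0024] pitch [0.0382 0.0104 0.0023] [0.0039 0.0036 0.0036]
rms 0.31 st [ 5.22587e+02 -1.35170e+01 -1.52000e-01] cam [-0.002 -0.21   0.799 -0.003 -0.001 -0.   ] inset [0.91 0.12]
roll [0.0062] [0.0057] pitch [0.0019] [0.0047]
```

Run:
```python
from rig import ctrl
from h import *
d=ctrl.capture("scene");t=ctrl.capture("top")
crop(d["img"],180,110,500,330,2.4,"pics/fs.png")
crop(t["img"],190,110,470,280,2.8,"pics/ft.png")
print(ctrl.sense()["time_s"])
```

```text
33.2167
```

View pics/fs.png

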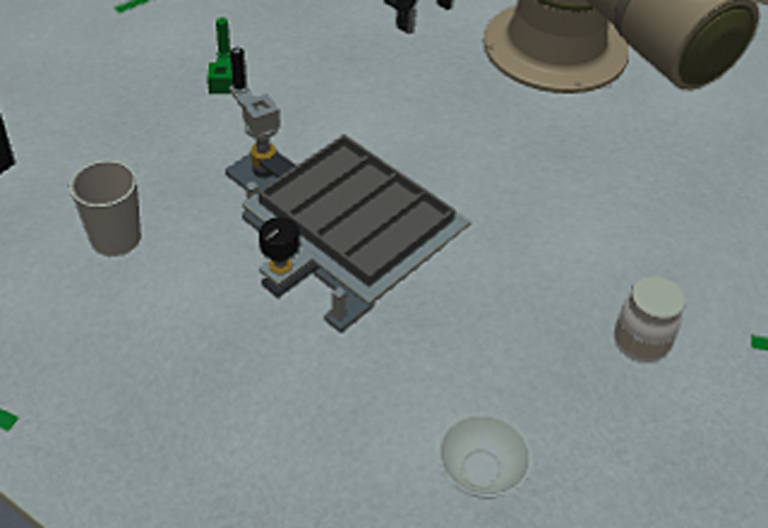

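View pics/ft.png

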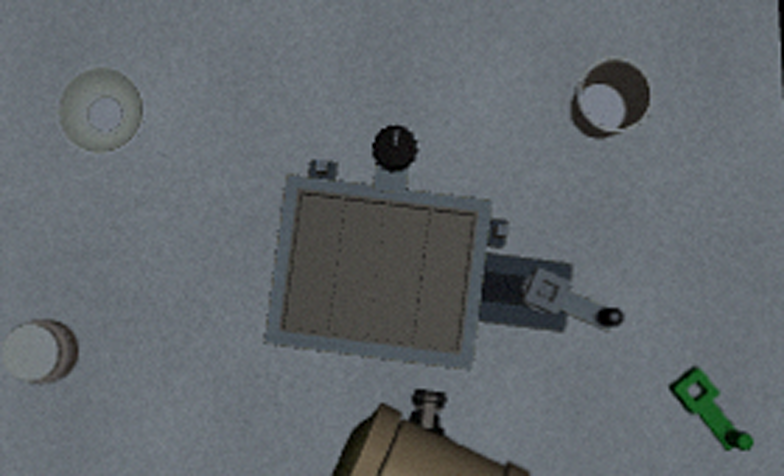

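Run:
```python
from rig import ctrl
from h import *
d=ctrl.capture("scene");T=camT(d)
P=stage_pts([522.35,-12.7,-.153],[(0,-170,z) for z in (95,110,125)])
uv=proj(d,P,T);print(P,uv)
h=np.radians(0);im=d["img"].copy()
x0,y0=265,135
o=cv2.resize(im[y0:y0+50,x0:x0+50],(600,600),interpolation=cv2.INTER_CUBIC)
for u,v in uv: cv2.circle(o,(int((u-x0+.5)*12),int((v-y0+.5)*12)),4,(255,0,0),-1)
cv2.imwrite("pics/fh.png",o[:,:,::-1])
```

```text
[[ 496.44135931 -180.71411351   95.        ]
 [ 496.44135931 -180.71411351  110.        ]
 [ 496.44135931 -180.71411351  125.        ]] [[288.22976778 161.28323498]
 [288.00372063 157.59683597]
 [287.7742905  153.84914129]]
```

View pics/fh.png

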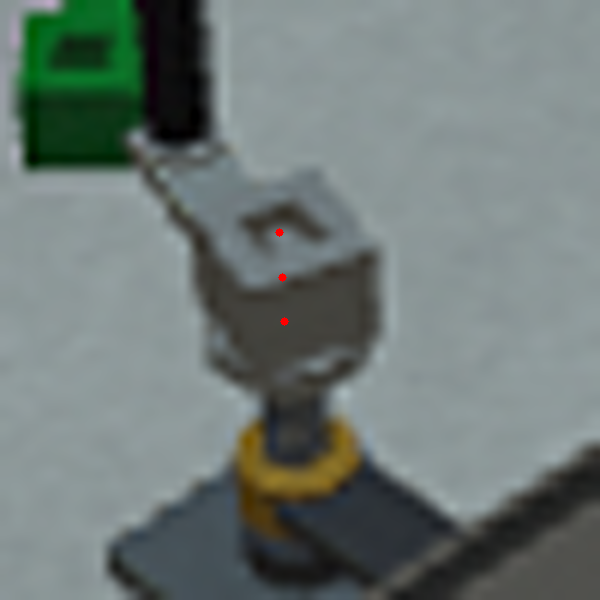

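The predicted hub-top centre for a fully home crank falls in the hub's hole, and the hub rests on the collar, so it is seated. The jar, beaker and dish are standing where they were, and the gripper is clear. I'm handing the job in.

```bash
python3 -c "
from rig import ctrl
print(ctrl.finish_job())"
```

```text
the job is handed in; nothing more can be done
None
```

The stage measures level both ways within my camera accuracy, and the job was handed in at about 33 s of the 72 s. The judge reports no verdict.

- **Crank:** I put the steel crank, not the green look-alike, fully home on the screw. I then wound it about 8.9 rad clockwise by its handle in two goes, measuring in between, and left it seated.
- **Foot knob:** I then turned it about 1.50 rad counter-clockwise, again in two goes with a measurement between.

**Level:** A joint fit to eight wrist-camera views gave a roll of -0.0002 ± 0.002 and a pitch of 0.000 ± 0.0024 rad. Leaving out the known turn amounts gave 0.003 and 0.002.

The last pair of views alone gave a pitch of 0.002 ± 0.005. Its roll of 0.006 ± 0.006 disagrees slightly, but those views see roll poorly.

**Seating and surroundings:** In the last scene picture the hub rests on the collar, and its top is where a fully home crank should be. The jar, beaker and dish stand where they were, and the gripper touches nothing.

**Failed attempt:** My first grasp of the hub closed above it. The fingertips turned out to be about 16 mm behind the reported TCP, not 17 mm ahead of it. Nothing was moved, and I corrected for this afterwards.

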